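# Start the heatsink wash and hang up the rinse cups

## Task

Start the wash: put every blue heatsink from the yellow bin into the wash pan while it stands on the grey ring, then slide the pan along the hotplate, without lifting it, until it sits centred on the red ring, and only then throw the red lever fully over to switch the heater on. Hang every used rinse cup upside down on a green drying peg of its own, its rim resting flat on the rack's base (at any time). Let go of everything and leave the other things on the bench where they are.

Things in the scene. Friction and masses are not known exactly. Their poses are not given: they have to be found in the camera images.
- hotplate: fixed two-zone hotplate, a steel slab 150 (its x) by 270 (its y) by 30 mm high; origin at the centre of its underside, x pointing away from the robot; the top face is flat and flush at z = 30 mm
- hot_mark: the heating zone: a flat red ring of 128 mm diameter with a red dot, on the hotplate; origin at its centre on the plate's top. It may be on the left or on the right half; an equal grey ring (resting zone) is on the other half, 132 mm away
- switch (a joint): the heater's red toggle lever in a black housing just beyond the hotplate's right-hand (-y) end; about 0 when it leans to the robot (off), 1.0 rad when thrown fully over away from the robot (on); it stays where it is left and swings along the hotplate's x axis
- switch_tip (a point): the free end of the red lever, 80 mm from its pivot; it travels about 77 mm from off to on
- pan: loose round aluminium wash pan, 112 mm outer diameter, 38 mm high, wall and floor 3 mm, 0.35 kg, with a black stub handle pointing along its -x axis (towards the robot); origin under its centre, z up. It starts on the grey ring
- pan_grip (a point): middle of the pan's stub handle, a bar 52 mm long (along the pan's x), 14 mm wide (y) and 10 mm thick, 84 mm from the pan's centre and 31 mm above its underside
- bin: fixed yellow parts bin, 124 by 124 mm, 2 by 2 compartments of 57 mm, walls 13 mm high and 3 mm thick, floor 3 mm; origin under its centre
- sink1: blue finned heatsink, 24 by 24 mm and 28 mm tall (z), 35 g, a solid block to the fingers; origin at its centre; stands upright in one compartment of the bin, any yaw; three or all four are present
- sink2: blue finned heatsink, 24 by 24 mm and 28 mm tall (z), 35 g, a solid block to the fingers; origin at its centre; stands upright in one compartment of the bin, any yaw; three or all four are present
- sink3: blue finned heatsink, 24 by 24 mm and 28 mm tall (z), 35 g, a solid block to the fingers; origin at its centre; stands upright in one compartment of the bin, any yaw; three or all four are present
- sink4: blue finned heatsink, 24 by 24 mm and 28 mm tall (z), 35 g, a solid block to the fingers; origin at its centre; stands upright in one compartment of the bin, any yaw; three or all four are present
- cup1: white rinse cup 75 mm long, 43 mm outer and 38 mm inner diameter, 66 mm deep, 80 g, with an orange hexagonal foot (6 mm thick, 46 mm across flats); origin at the centre of the foot's underside, z pointing out of the mouth. It lies on its side on the blue mat, the mouth roughly towards +y, its axis 23 mm above the table; two or three of the three are present
- cup2: white rinse cup 75 mm long, 43 mm outer and 38 mm inner diameter, 66 mm deep, 80 g, with an orange hexagonal foot (6 mm thick, 46 mm across flats); origin at the centre of the foot's underside, z pointing out of the mouth. It lies on its side on the blue mat, the mouth roughly towards +y, its axis 23 mm above the table; two or three of the three are present
- cup3: white rinse cup 75 mm long, 43 mm outer and 38 mm inner diameter, 66 mm deep, 80 g, with an orange hexagonal foot (6 mm thick, 46 mm across flats); origin at the centre of the foot's underside, z pointing out of the mouth. It lies on its side on the blue mat, the mouth roughly towards +y, its axis 23 mm above the table; two or three of the three are present
- rack: fixed white drying rack, base 75 (x) by 260 mm (y) and 12 mm high, with three upright green pegs in a row along its y axis, 85 mm apart; origin under its centre
- peg1 (a point): foot of a green drying peg, on top of the rack's base; the peg is 26 mm thick and rises 50 mm above this point with a round top
- peg2 (a point): foot of a green drying peg, on top of the rack's base; the peg is 26 mm thick and rises 50 mm above this point with a round top
- peg3 (a point): foot of a green drying peg, on top of the rack's base; the peg is 26 mm thick and rises 50 mm above this point with a round top
- spool: bystander, leave alone: copper solder spool, 42 mm across, 30 mm high
- screwdriver: bystander, leave alone: screwdriver
- flux: bystander, leave alone: small amber flux bottle, 34 by 85 mm
- paste: bystander, leave alone: green solder-paste jar, 44 by 32 mm
There are look-alikes about, which are no part of the job. Leave any purple look-alike of the cup3 alone.

How it is judged:
By the outcome, as a careful person would: the job done as asked, in the order asked, and still so for the second after the job is handed in, with the robot touching nothing.
Of sink1, sink2, sink3, sink4 only 3 to 4 are there at a start; the rules pass over those that are not, and their reading is None.
Of cup1, cup2, cup3 only 2 to 3 are there at a start; the rules pass over those that are not, and their reading is None.
At some moment in a run one of cup1, cup2, cup3, pan may be knocked a few centimetres aside while the robot is not near it.
It also fails if it takes over 210 s, if anything falls off the work surface, if the arm or the gripper's body presses on something with over 40 N, if the wrist force passes 120 N, or if a joint passes its speed limit or range.

## Robot

A 6-joint arm with a two-finger parallel gripper is mounted at the origin on the work surface. World frame = base frame: x ahead of the robot, y to its left, z up, the work surface at z = 0. Lengths are in mm, angles in rad, forces in N, time in s.
With the tool pointing down it reaches from about 250 to 850 mm from the base axis. Payload 12.5 kg.
Tool frame: the origin (TCP) lies midway between the tips of the shut fingers; the grasp point (between the pads) lies 19 mm behind it (manip.grip_depth is the z of the grasp point in the tool frame, in mm); z points along the fingers, y is the line along which they close (so a half turn about z gives the same grasp; the last joint's range is limited). The gripper opens to 93 mm and grips with 3 to 60 N. Pads are 15 mm wide; open, the fingers measure 128 mm over their backs; the gripper's body (75 mm by 188 mm) begins 65 mm behind the grasp point.
Start: joints at [-1.215, 0.351, 1.652, -0, 1.139, -0.085], TCP at [234.681, -497.402, 218.633] pointing down, gripper open.
Joint ranges: [-2.75, 2.75], [-0.79, 2.1], [0.01, 2.65], [-1.57, 4.71], [0.07, 3.14], [-2.87, 2.87]. Speed limits (rad/s): [2.22, 2.22, 2.79, 3.14, 3.14, 3.14].

## Interface

Orientations are given as a unit quaternion [w, x, y, z].
In Python, from rig import sense, viewer, close_job, manip gives the robot as it stands.
- The arm moves only by the shell command python3 -m creep 'ROWS' [OPENING]. ROWS is JSON, a list of rows, each an object with "travel": the shift along the tool's x, y, z in cm, a list of three; "angular": the turn, a rotation vector about the tool's x, y, z in degrees, a list of three. A call has 1 to 20 rows; each row is the pose to reach, as a shift and turn from the pose commanded when the call began, along the tool's axes at that moment; what a row does not reach only later rows make up. A row lasts 1/8 s, in which the tool goes at most 62.5 mm and 10.7 degrees, less where a joint would pass 70% of its speed; a pose out of reach is approached as far as the arm can. A call with a gripper value outside its range is refused whole. OPENING is the finger opening in cm, from 0 to 9.3, set as the call begins (- or left out, the last holds). The fingers move at their own pace and stop on an object; the grip force is fixed at half the most. Time passes only in rows, so rows that repeat a pose let the fingers close. It gives the time, the measured TCP pose, the force, the opening and the grip force at its end, in the units of the state.
- sense(): the state, without advancing time (a new reading comes with each control period).
- viewer.read_camera(name): name is "scene" or "top" or "wrist"; returns a dict with "frame" (400x640x3 uint8, red, green, blue), "depth" (400x640 float32, mm along the optical axis (not along the pixel's ray), 0 where there is no reading), "camera_matrix" (3x3 intrinsics, pixels), "position" and "attitude" of the camera in the world. Camera axes: x right, y up, looking along -z (the intrinsics and any distortion apply to the point x, -y, -z); pixel columns grow to the right and rows downward; lengths in mm; the calibration is good to about 2 mm. A picture is of the moment at which its call begins.
- close_job(): hands the job in; it is judged then, once.
The state is a dict: "time": time; "joints": joint angles; "dq": joint speeds; "tau": joint torques, N m; "tool_pos": TCP position; "ee_rot": TCP orientation; "force": force on the tool from outside, world axes, zero at the start; "moment": the same for the moment, N m; "width": finger opening in mm; "finger_force": force on a finger pad.
Only numpy, scipy, OpenCV 4.12 (cv2) and the standard library are available. Lean on these libraries where they do the work, as an engineer would, in place of code of your own. Each camera call takes 0.05 s, during which the arm holds its last target. There are 200 camera calls.

## Working session

There is one attempt and no reset: what is moved stays moved. The work goes in short steps, Python scripts to look and compute and a shell command to move; the robot and the scene stay as the last step left them, time stands still between calls to the robot, and variables do not carry over. Pictures are saved under pics/ and viewed, at most 14 in all, crops included, and the job is handed in when it is done.

```bash
ls; mkdir -p pics; cat > look.py <<'E'
import numpy as np, cv2
from rig import sense, viewer
from scipy.spatial.transform import Rotation as R
def rot(q): return R.from_quat([q[1],q[2],q[3],q[0]]).as_matrix()
def grab(name,save=None):
    c=viewer.read_camera(name)
    if save: cv2.imwrite('pics/'+save,c['frame'][:,:,::-1])
    np.savez('/tmp/'+name+'.npz',**{k:np.array(v) for k,v in c.items()})
    return c
def ray(c,u,v):
    K=np.array(c['camera_matrix']); d=np.linalg.inv(K)@[u,v,1]
    return np.array(c['position']),rot(c['attitude'])@[d[0],-d[1],-d[2]] if False else rot(c['attitude'])@np.array([d[0],-d[1],-1.])
def onplane(c,u,v,z):
    o,d=ray(c,u,v); return o+d*(z-o[2])/d[2]
def cloud(c):
    h,w=c['depth'].shape; K=np.array(c['camera_matrix']); v,u=np.mgrid[:h,:w]
    d=c['depth'].astype(float); P=np.stack([(u-K[0,2])/K[0,0]*d,-(v-K[1,2])/K[1,1]*d,-d],-1)
    P=P@rot(c['attitude']).T+np.array(c['position']); P[d==0]=np.nan; return P
E
python3 - <<'E'
from look import *
for n in ('scene','top','wrist'):
    c=grab(n,n+'0.png'); print(n,{k:np.round(v,3).tolist() for k,v in c.items() if k not in('frame','depth')}, (c['depth']>0).mean(), [k for k in c])
s=sense(); print({k:np.round(v,3).tolist() for k,v in s.items()})
E
```

```text
pics
scene {'camera_matrix': [[466.907, 0.0, 315.913], [0.0, 466.907, 195.089], [0.0, 0.0, 1.0]], 'position': [1062.251, -915.612, 966.376], 'attitude': [0.889, 0.387, 0.107, 0.219]} 0.99616796875 ['frame', 'depth', 'camera_matrix', 'position', 'attitude']
top {'camera_matrix': [[417.889, 0.0, 311.279], [0.0, 417.889, 192.081], [0.0, 0.0, 1.0]], 'position': [474.982, -94.349, 1207.591], 'attitude': [-0.704, -0.03, 0.022, 0.71]} 0.9960078125 ['frame', 'depth', 'camera_matrix', 'position', 'attitude']
wrist {'camera_matrix': [[318.588, 0.0, 319.494], [0.0, 318.588, 201.008], [0.0, 0.0, 1.0]], 'position': [298.66, -467.445, 384.796], 'attitude': [0.838, -0.107, 0.069, -0.531]} 0.99591796875 ['frame', 'depth', 'camera_matrix', 'position', 'attitude']
{'time': 0.15, 'joints': [-1.215, 0.351, 1.652, -0.0, 1.139, -0.085], 'dq': [0.001, -0.003, -0.001, 0.001, 0.0, -0.001], 'tau': [0.002, -49.746, -28.534, 0.07, 0.025, -0.0], 'tool_pos': [234.586, -497.178, 218.251], 'ee_rot': [-0.0, 0.976, 0.219, -0.0], 'force': [-0.111, -0.453, -0.134], 'moment': [-0.044, 0.001, -0.004], 'finger_force': 0.0, 'width': 93.222}
```

View pics/top0.png

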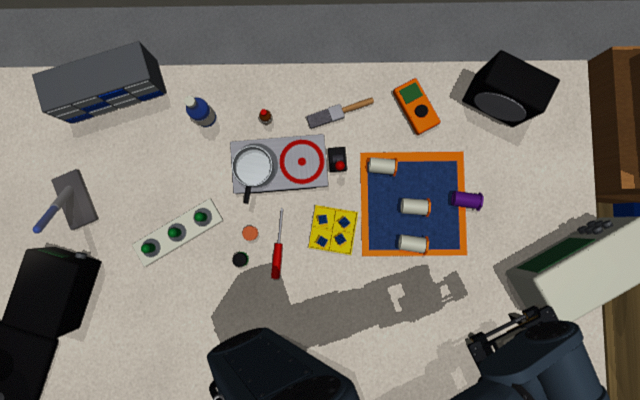

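View pics/scene0.png

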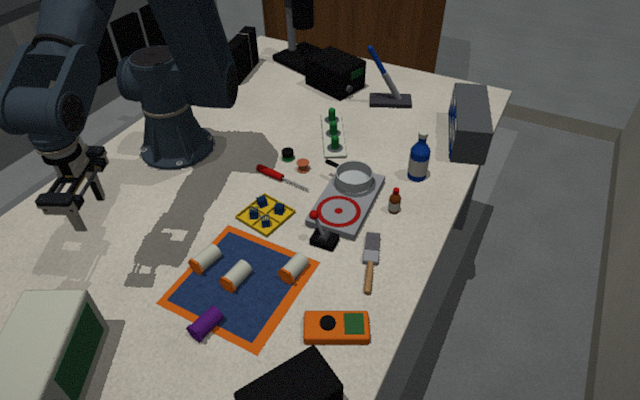

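Top view shows:
- The pan at (253,166) on the grey ring, the red ring at (301,161) and the lever at (338,160).
- The bin at (332,230) with 4 blue sinks.
- White cups at (382,166), (415,206) and (412,243). The purple look-alike at (466,200) must not be touched.
- The rack pegs at (202,217), (175,232) and (150,248).

Candidates that could be confused:
- **Sinks:** the blue bottle at (200,112), the blue mat and the cabinet's blue drawers. The real ones are the 4 blue blobs inside the yellow bin.
- **Cups:** the purple one at (466,200).
- **Lever:** the screwdriver at (276,260) and the bottle cap at (265,116). The real one is the red blob at (340,167).

Next I'll measure coarsely.

```bash
cat >> look.py <<'E'
def blobs(c,lo,hi,amin=15,roi=None,hsv2=None):
    h=cv2.cvtColor(c['frame'],cv2.COLOR_RGB2HSV); m=cv2.inRange(h,lo,hi)
    if hsv2: m|=cv2.inRange(h,*hsv2)
    if roi: k=np.zeros_like(m); k[roi[1]:roi[3],roi[0]:roi[2]]=1; m*=k
    n,l,s,ce=cv2.connectedComponentsWithStats(m)
    return [(l==i,s[i,4],ce[i]) for i in range(1,n) if s[i,4]>=amin]
def delta(p,Rt,s=None):
    s=s or sense(); R0=rot(s['ee_rot'])
    t=R0.T@(np.array(p)-s['tool_pos'])/10; w=R.from_matrix(R0.T@Rt).as_rotvec(degrees=True)
    return np.round(t,2),np.round(w,1)
def tool(yawx,z=(0,0,-1)):
    "tool z given (unit-ish), tool x close to horizontal heading yawx (deg)"
    z=np.array(z,float); z/=np.linalg.norm(z); a=np.radians(yawx); x=np.array([np.cos(a),np.sin(a),0]); x-=z*(x@z); x/=np.linalg.norm(x)
    return np.column_stack([x,np.cross(z,x),z])
E
python3 - <<'E'
from look import *
def ld(n): return dict(np.load('/tmp/'+n+'.npz'))
for n in('top','scene'):
    c=ld(n); P=cloud(c)
    print(n,'viewdir',rot(c['attitude'])@[0,0,-1])
    for nm,lo,hi,h2 in [('yellow',(20,120,90),(34,255,255),None),('green',(50,80,30),(85,255,255),None),('red',(0,150,70),(6,255,255),((174,150,70),(180,255,255))),('blue',(105,90,30),(125,255,255),None),('white',(0,0,190),(180,70,255),None),('orange',(7,150,90),(18,255,255),None),('purple',(130,80,30),(160,255,255),None)]:
        for m,a,ce in blobs(c,lo,hi,12,h2 and None,h2):
            q=P[m]; md=np.nanmedian(q,0)
            if 150<md[0]<800 and -560<md[1]<520: print(nm,a,ce.round(),md.round(),'min',np.nanpercentile(q,3,0).round(),'max',np.nanpercentile(q,97,0).round())
E
```

```text
top viewdir [ 0.07336889  0.0097473  -0.99725724]
yellow 1592 [333. 229.] [ 454. -144.    5.] min [ 394. -205.   -0.] max [517. -83.  16.]
green 93 [200. 216.] [496. 224.  56.] min [485. 216.  12.] max [507. 244.  63.]
green 102 [174. 232.] [453. 296.  55.] min [442. 289.  17.] max [464. 311.  65.]
green 109 [148. 248.] [410. 369.  55.] min [399. 363.  16.] max [420. 385.  63.]
green 21 [244. 257.] [382. 107.   7.] min [361. 102.   3.] max [393. 124.  32.]
red 34 [263. 112.] [780.  47.  85.] min [773.  39.  57.] max [792.  59.  87.]
red 519 [301. 161.] [648. -55.  31.] min [ 591. -114.   27.] max [708.   3.  36.]
red 44 [301. 161.] [650. -55.  31.] min [642. -65.  28.] max [659. -46.  35.]
red 68 [340. 165.] [ 627. -160.  107.] min [ 617. -171.   64.] max [ 644. -150.  111.]
red 272 [276. 261.] [369.  18.  25.] min [325.   5.  17.] max [416.  30.  30.]
blue 328 [198. 110.] [775. 213. 117.] min [758. 196.  95.] max [807. 245. 142.]
blue 6407 [413. 205.] [ 524. -379.    2.] min [ 409. -494.   -3.] max [ 640. -253.    6.]
blue 55 [322. 219.] [ 485. -113.   13.] min [ 477. -124.    6.] m
[... 8117 characters left out ...]
7 [302. 162.] [451.  90.  28.] min [434.  73.  25.] max [466. 106.  31.]
orange 17 [302. 171.] [454.  80.   1.] min [435.  72.  -3.] max [465.  86.   4.]
orange 485 [253. 240.] [ 473. -237.   -1.] min [ 383. -292.   -5.] max [ 596. -226.    2.]
orange 643 [180. 293.] [ 410. -502.   -0.] min [ 382. -523.   -4.] max [ 491. -403.   43.]
orange 1450 [271. 314.] [ 662. -435.   -1.] min [ 566. -523.   -5.] max [ 678. -239.    2.]
orange 150 [286. 276.] [ 638. -325.   28.] min [ 616. -328.    9.] max [ 656. -319.   46.]
orange 139 [227. 284.] [ 521. -414.   30.] min [ 501. -417.    7.] max [ 541. -409.   46.]
purple 666 [205. 323.] [ 546. -528.   38.] min [ 522. -562.   12.] max [ 561. -488.   45.]
```

```bash
python3 - <<'E'
from look import *
c=dict(np.load('/tmp/wrist.npz')); s=sense(); R0=rot(s['ee_rot'])
print('cam in tool',R0.T@(c['position']-s['tool_pos']),'view',R0.T@rot(c['attitude'])@[0,0,-1])
print(delta((430,-100,220),tool(0)))
E
```

```text
cam in tool [  70.64442705    0.30362595 -166.54152916] view [-2.52598264e-01 -3.68632095e-04  9.67571176e-01]
(array([ 34.62, -27.58,  -0.15]), array([-0. ,  0. , 25.3]))
```

```bash
python3 -m creep '[{"travel":[34.6,-27.6,-0.1],"angular":[0,0,25.3]},{"travel":[34.6,-27.6,-0.1],"angular":[0,0,25.3]},{"travel":[34.6,-27.6,-0.1],"angular":[0,0,25.3]},{"travel":[34.6,-27.6,-0.1],"angular":[0,0,25.3]},{"travel":[34.6,-27.6,-0.1],"angular":[0,0,25.3]},{"travel":[34.6,-27.6,-0.1],"angular":[0,0,25.3]},{"travel":[34.6,-27.6,-0.1],"angular":[0,0,25.3]},{"travel":[34.6,-27.6,-0.1],"angular":[0,0,25.3]},{"travel":[34.6,-27.6,-0.1],"angular":[0,0,25.3]},{"travel":[34.6,-27.6,-0.1],"angular":[0,0,25.3]}]'
python3 - <<'E'
from look import *
c=grab('wrist','wrist1.png'); s=sense(); print(s['tool_pos'],s['joints'],s['force'])
E
```

```text
time: 1.4
tool_pos: [429.4, -101.3, 219.5]
ee_rot: [0.0, 1.0, -0.001, -0.0]
force: [-0.4, -0.2, 0.1]
width: 92.8
finger_force: 0.0
[ 429.40175326 -101.34795508  219.59506896] [-3.37268019e-01  1.49596677e-01  1.91516653e+00 -1.83264063e-04
  1.07700148e+00  1.23626683e+00] [-0.56986344  0.76080531 -0.48077985]
```

View pics/wrist1.png

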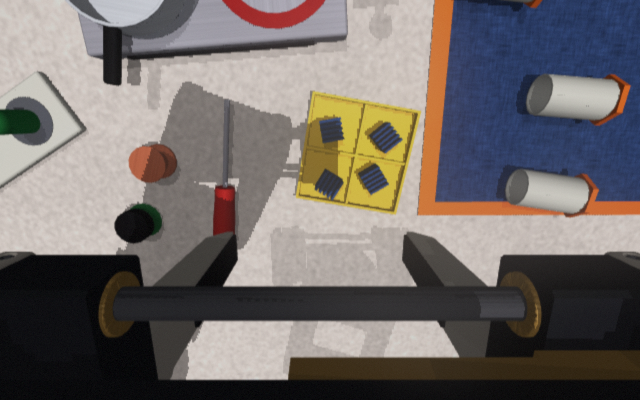

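The wrist view shows the bin with four blue sinks at (331,129), (385,137), (328,184) and (374,179). The pan handle is at (112,55) and the cup mouths point left (+y). I'll measure the sinks now.

```bash
cat > sinks.py <<'E'
from look import *
def sinks(c):
    P=cloud(c); h=cv2.cvtColor(c['frame'],cv2.COLOR_RGB2HSV)
    fl=cv2.inRange(h,(18,100,40),(36,255,255))
    x,y,z=np.nan_to_num(P,nan=-1e3).transpose(2,0,1)
    m=((x>390)&(x<525)&(y>-212)&(y<-75)&(z>22)&(z<45)&(fl==0)).astype(np.uint8)
    m=cv2.morphologyEx(m,cv2.MORPH_OPEN,np.ones((3,3)))
    n,l,s,ce=cv2.connectedComponentsWithStats(m); out=[]
    for i in range(1,n):
        if s[i,4]<60: continue
        v,u=np.where(l==i); zt=np.median(z[l==i])
        q=np.array([onplane(c,a,b,31)[:2] for a,b in zip(u,v)],np.float32)
        (cx,cy),(w,hh),ang=cv2.minAreaRect(q)
        print('px',ce[i].round(),'ztop',zt.round(1),'xy',np.round([cx,cy],1),'size',np.round([w,hh],1),'ang',round(ang,1),'mean',q.mean(0).round(1))
E
python3 - <<'E'
from sinks import *
sinks(dict(np.load('/tmp/wrist.npz'))); sinks(dict(np.load('/tmp/top.npz')))
c=dict(np.load('/tmp/wrist.npz'))
im=cv2.resize(c['frame'][85:220,285:430,::-1],None,fx=4,fy=4); cv2.imwrite('pics/bin.png',im)
# two-view check of sink tops: triangulate centroid of top faces
t=dict(np.load('/tmp/top.npz'))
E
```

```text
px [386. 138.] ztop 31.0 xy [ 478.8 -174.5] size [25.1 24. ] ang 39.6 mean [ 478.3 -174.2]
px [374. 180.] ztop 30.6 xy [ 431.6 -162.5] size [25.8 23.5] ang 31.5 mean [ 431.5 -162.7]
px [333. 188.] ztop 31.2 xy [ 422.4 -116. ] size [ 3.7 22.4] ang 58.8 mean [ 422.6 -116.1]
```

View pics/bin.png

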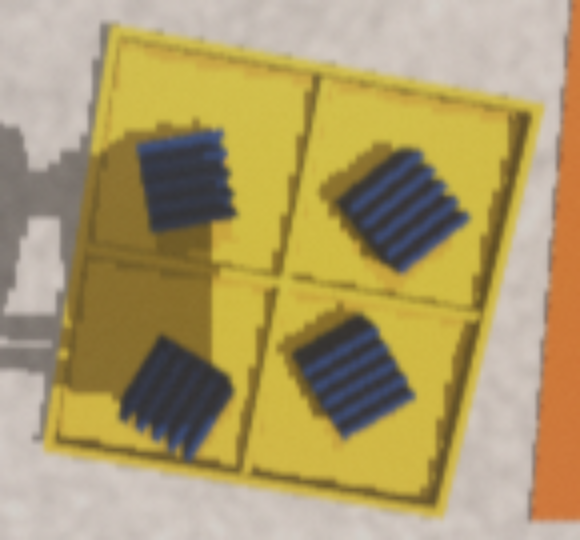

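Crop confirms four blue finned sinks, one per compartment. Two were lost to shadow in the mask, so I'll use the height mask only.

```bash
sed -i 's/&(fl==0)//' sinks.py; python3 - <<'E'
from sinks import *
sinks(dict(np.load('/tmp/wrist.npz'))); print(); sinks(dict(np.load('/tmp/top.npz')))
c=dict(np.load('/tmp/top.npz')); P=cloud(c); x,y,z=P.transpose(2,0,1)
# pan rim: z ~68 ring
m=(x>540)&(x<740)&(y>-10)&(y<160)&(z>61)&(z<76); q=P[m]; print('pan rim n',m.sum(),'z',np.median(q[:,2]))
v,u=np.where(m); pts=np.array([onplane(c,a,b,68)[:2] for a,b in zip(u,v)],np.float32)
far=pts[pts[:,0]>600] ; print('circle',cv2.minEnclosingCircle(far))
# red ring on plate
b=[ (mm,a) for mm,a,ce in blobs(c,(0,150,70),(6,255,255),30,(265,120,332,200),((174,150,70),(180,255,255)))]
for mm,a in b:
    v,u=np.where(mm); p=np.array([onplane(c,i,j,30)[:2] for i,j in zip(u,v)],np.float32); print('red',a,cv2.fitEllipse(p) if len(p)>100 else p.mean(0))
E
```

```text
px [386. 138.] ztop 31.0 xy [ 478.7 -174.7] size [25.5 24. ] ang 39.6 mean [ 478.1 -174.3]
px [374. 180.] ztop 30.7 xy [ 431.4 -162.7] size [26.2 23.5] ang 31.5 mean [ 431.2 -162.8]
px [333. 188.] ztop 31.2 xy [ 422.4 -116. ] size [ 3.7 22.4] ang 58.8 mean [ 422.6 -116.1]

pan rim n 258 z 67.40537003667032
circle ((633.1118774414062, 79.44298553466797), 56.07716369628906)
red 519 ((650.284423828125, -55.50514602661133), (115.18172454833984, 115.37458038330078), 23.1807918548584)
red 44 [650.24835 -55.33584]
```

```bash
sed -i 's/    m=cv2.morphologyEx(m,cv2.MORPH_OPEN,np.ones((3,3)))/    m=cv2.morphologyEx(m,cv2.MORPH_CLOSE,np.ones((5,5)))/; s/(z>22)/(z>24)/;s/<60: /<20: /' sinks.py; python3 - <<'E'
from sinks import *
sinks(dict(np.load('/tmp/wrist.npz'))); print(); sinks(dict(np.load('/tmp/top.npz')))
E
```

```text
px [331. 130.] ztop 30.2 xy [ 486.7 -114.1] size [24.  23.9] ang 9.9 mean [ 486.8 -114.1]
px [387. 138.] ztop 30.2 xy [ 478.6 -174.7] size [25.2 24.5] ang 39.5 mean [ 478.5 -174.8]
px [374. 180.] ztop 30.3 xy [ 431.3 -162.9] size [25.8 23.9] ang 31.8 mean [ 431.4 -162.9]
px [329. 186.] ztop 30.2 xy [ 424.9 -111.5] size [24.7 24.8] ang 59.0 mean [ 425.  -111.5]

px [323. 219.] ztop 29.0 xy [ 484.3 -114.1] size [24.  22.6] ang 8.9 mean [ 484.7 -113.8]
px [345. 222.] ztop 29.2 xy [ 476.1 -175.5] size [24.  23.4] ang 39.2 mean [ 476.2 -175.5]
px [340. 239.] ztop 28.8 xy [ 428.4 -163.1] size [23.9 24. ] ang 33.0 mean [ 428.4 -163.2]
px [322. 242.] ztop 28.0 xy [ 422.1 -111.8] size [24.  23.2] ang 55.9 mean [ 422.3 -111.5]
```

```bash
python3 -m creep '[{"travel":[5.6,1.3,13],"angular":[0,0,-10]},{"travel":[5.6,1.3,13],"angular":[0,0,-10]},{"travel":[5.6,1.3,13],"angular":[0,0,-10]},{"travel":[5.6,1.3,16],"angular":[0,0,-10]},{"travel":[5.6,1.3,18.5],"angular":[0,0,-10]},{"travel":[5.6,1.3,20.2],"angular":[0,0,-10]},{"travel":[5.6,1.3,20.2],"angular":[0,0,-10]},{"travel":[5.6,1.3,20.2],"angular":[0,0,-10]}]' 3.6
```

```text
time: 2.45
tool_pos: [486.4, -113.5, 18.7]
ee_rot: [0.0, 0.996, 0.087, 0.001]
force: [-0.2, -0.2, -0.5]
width: 35.9
finger_force: 0.0
```

```bash
python3 -m creep '[{"travel":[0,0,0.2],"angular":[0,0,0]},{"travel":[0,0,0.2],"angular":[0,0,0]},{"travel":[0,0,0.2],"angular":[0,0,0]},{"travel":[0,0,0.2],"angular":[0,0,0]},{"travel":[0,0,-3],"angular":[0,0,0]},{"travel":[0,0,-8],"angular":[0,0,0]},{"travel":[0,0,-14],"angular":[0,0,0]},{"travel":[3,-8,-17],"angular":[0,0,0]},{"travel":[5,-14,-17],"angular":[0,0,0]},{"travel":[5,-19,-17],"angular":[0,0,3]},{"travel":[5,-19,-17],"angular":[0,0,3]},{"travel":[5,-19,-17],"angular":[0,0,3]}]' 0
python3 - <<'E'
from look import *
c=grab('wrist','wrist2.png'); s=sense(); print(s['tool_pos'],s['joints'],s['width'])
E
```

```text
time: 3.95
tool_pos: [502.1, 82.9, 187.5]
ee_rot: [0.0, 0.998, 0.062, -0.0]
force: [-0.3, -1.2, 0.6]
width: 23.7
finger_force: 30.0
[502.1846837   81.98429628 187.46171671] [ 7.04548687e-02  3.13394855e-01  1.78966385e+00 -2.97610691e-04
  1.03889463e+00  1.51934056e+00] 23.788355989262914
```

View pics/wrist2.png

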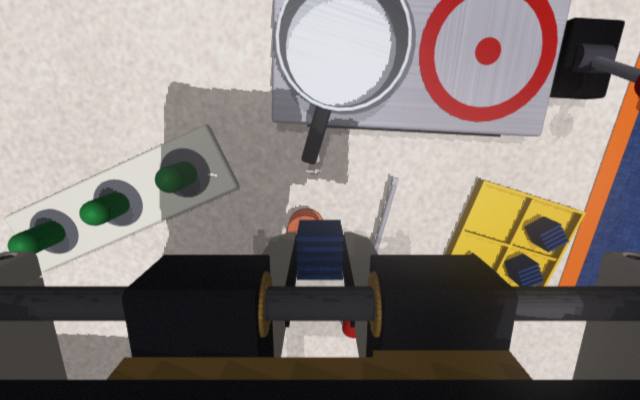

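The sink is held. Pan rim is at (344,45), its handle at (316,138), the red dot at (488,51), and the lever housing at (595,57).

```bash
cat > pan.py <<'E'
from look import *
def pan(c):
    P=cloud(c); x,y,z=np.nan_to_num(P,nan=-1e3).transpose(2,0,1)
    g=cv2.cvtColor(c['frame'],cv2.COLOR_RGB2HSV)[:,:,2]
    m=(x>520)&(x<740)&(y>-150)&(y<170)&(z>63)&(z<73)&(g>75)
    n,l,s,ce=cv2.connectedComponentsWithStats(m.astype(np.uint8)); m=l==1+np.argmax(s[1:,4])
    v,u=np.where(m); zr=np.median(z[m]); p=np.array([onplane(c,a,b,68)[:2] for a,b in zip(u,v)])
    from scipy.optimize import least_squares
    f=least_squares(lambda k:np.hypot(p[:,0]-k[0],p[:,1]-k[1])-k[2],[*p.mean(0),54],loss='soft_l1')
    cx,cy=f.x[:2]
    hm=(x<cx-60)&(x>cx-120)&(abs(y-cy)<45)&(z>52)&(z<80)&(g<60); v,u=np.where(hm)
    q=np.array([onplane(c,a,b,66)[:2] for a,b in zip(u,v)],np.float32) if hm.sum()>20 else None
    print('pan',f.x.round(1),'zrim',zr.round(1),'n',m.sum(),'rms',np.std(f.fun).round(2))
    if q is not None:
        hc,hs,ha=cv2.minAreaRect(q); print('handle',np.round(hc,1),np.round(hs,1),round(ha,1),'z',np.median(z[hm]).round(1),'dir deg',np.degrees(np.arctan2(cy-hc[1],cx-hc[0])).round(1))
def red(c,roi=None):
    for mm,a,ce in blobs(c,(0,150,60),(6,255,255),40,roi,((174,150,60),(180,255,255))):
        v,u=np.where(mm); p=np.array([onplane(c,i,j,30)[:2] for i,j in zip(u,v)],np.float32)
        if 580<p[:,0].mean()<720 and abs(p[:,1].mean())<160: print('red',a,ce.round(),np.round(cv2.minEnclosingCircle(p)[0],1),p.mean(0).round(1),round(cv2.minEnclosingCircle(p)[1],1))
E
python3 - <<'E'
from pan import *
c=dict(np.load('/tmp/wrist.npz')); pan(c); red(c)
c=dict(np.load('/tmp/top.npz')); pan(c)
E
```

```text
pan [634.8  80.3  53.6] zrim 68.3 n 1375 rms 1.16
handle [553.2  94.4] [13.7 41.9] 79.6 z 66.4 dir deg -9.8
red 4239 [486.  64.] [651.9 -56.9] [639.4 -58.4] 63.6
red 515 [488.  51.] [651.9 -57.1] [652.  -57.1] 11.5
pan [633.   79.9  54.1] zrim 68.7 n 159 rms 1.08
handle [552.7  93.8] [13.4 41.1] 76.1 z 66.2 dir deg -9.8
```

```bash
python3 -c "
from look import *
s=sense(); print(delta((660.3,83.4,49),rot(s['ee_rot'])))"
```

```text
(array([15.72,  1.78, 13.84]), array([0., 0., 0.]))
```

```bash
python3 -m creep '[{"travel":[6,0.8,2],"angular":[0,0,0]},{"travel":[12,1.6,4],"angular":[0,0,0]},{"travel":[15.7,1.8,6],"angular":[0,0,0]},{"travel":[15.7,1.8,8],"angular":[0,0,0]},{"travel":[15.7,1.8,11],"angular":[0,0,0]},{"travel":[15.7,1.8,13.2],"angular":[0,0,0]},{"travel":[15.7,1.8,13.9],"angular":[0,0,0]},{"travel":[15.7,1.8,13.9],"angular":[0,0,0]},{"travel":[15.7,1.8,13.9],"angular":[0,0,0]}]'
```

```text
time: 5.12
tool_pos: [660.8, 83.7, 49.8]
ee_rot: [0.0, 0.998, 0.061, 0.001]
force: [-0.6, 0.4, 0.3]
width: 23.8
finger_force: 30.0
```

```bash
python3 -c "
from look import *
print(delta((478,-175,140),tool(39.5)),delta((478,-175,16),tool(39.5)))"
```

```text
(array([-21.27,  23.46,  -9.05]), array([  0. ,  -0.1, -32.5])) (array([-21.29,  23.46,   3.35]), array([  0. ,  -0.1, -32.5]))
```

```bash
python3 -m creep '[{"travel":[0,0,0],"angular":[0,0,0]},{"travel":[0,0,0],"angular":[0,0,0]},{"travel":[0,0,-4],"angular":[0,0,0]},{"travel":[0,0,-9],"angular":[0,0,0]},{"travel":[-4,4,-9],"angular":[0,0,-10]},{"travel":[-8,9,-9],"angular":[0,0,-20]},{"travel":[-12,13,-9],"angular":[0,0,-30]},{"travel":[-16,18,-9],"angular":[0,0,-32.5]},{"travel":[-20,22,-9],"angular":[0,0,-32.5]},{"travel":[-21.3,23.4,-9],"angular":[0,0,-32.5]},{"travel":[-21.3,23.4,-6],"angular":[0,0,-32.5]},{"travel":[-21.3,23.4,-1],"angular":[0,0,-32.5]},{"travel":[-21.3,23.4,2.5],"angular":[0,0,-32.5]},{"travel":[-21.3,23.4,3.4],"angular":[0,0,-32.5]},{"travel":[-21.3,23.4,3.4],"angular":[0,0,-32.5]},{"travel":[-21.3,23.4,3.4],"angular":[0,0,-32.5]}]' 3.5; python3 -c "
from look import *
print(delta((608.7,77.0,140),tool(7)),delta((608.7,77,49),tool(7)))"
```

```text
time: 7.12
tool_pos: [478.1, -174.6, 16.0]
ee_rot: [0.001, 0.941, 0.338, 0.001]
force: [-0.1, -0.8, -0.2]
width: 34.9
finger_force: 0.0
(array([ 26.09, -11.1 , -12.4 ]), array([ 0.1, -0.1, 32.5])) (array([ 26.08, -11.12,  -3.3 ]), array([ 0.1, -0.1, 32.5]))
```

```bash
python3 -m creep '[{"travel":[0,0,0],"angular":[0,0,0]},{"travel":[0,0,0],"angular":[0,0,0]},{"travel":[0,0,0],"angular":[0,0,0]},{"travel":[0,0,-4],"angular":[0,0,0]},{"travel":[0,0,-9],"angular":[0,0,0]},{"travel":[5,-2.2,-12],"angular":[0,0,10]},{"travel":[10,-4.4,-12],"angular":[0,0,20]},{"travel":[15,-6.6,-12],"angular":[0,0,30]},{"travel":[20,-8.8,-12],"angular":[0,0,32.5]},{"travel":[25,-10.8,-12],"angular":[0,0,32.5]},{"travel":[26.1,-11.1,-12],"angular":[0,0,32.5]},{"travel":[26.1,-11.1,-9],"angular":[0,0,32.5]},{"travel":[26.1,-11.1,-5.5],"angular":[0,0,32.5]},{"travel":[26.1,-11.1,-3.4],"angular":[0,0,32.5]},{"travel":[26.1,-11.1,-3.3],"angular":[0,0,32.5]},{"travel":[26.1,-11.1,-3.3],"angular":[0,0,32.5]}]' 0; python3 -c "
from look import *
print(delta((430.5,-163,140),tool(32)),delta((430.5,-163,16),tool(32)))
c=grab('top');from sinks import *;sinks(c)"
```

```text
time: 9.12
tool_pos: [608.4, 76.8, 48.5]
ee_rot: [0.0, 0.998, 0.06, 0.0]
force: [1.0, 0.0, -0.0]
width: 23.6
finger_force: 30.0
(array([-20.55,  21.66,  -9.16]), array([  0. ,  -0. , -25.1])) (array([-20.55,  21.66,   3.24]), array([  0. ,  -0. , -25.1]))
px [340. 239.] ztop 28.7 xy [ 428.6 -163.4] size [23.9 23.3] ang 33.1 mean [ 428.6 -163.4]
px [322. 242.] ztop 28.0 xy [ 422.5 -111.9] size [23.9 23.4] ang 58.7 mean [ 422.3 -111.8]
```

```bash
python3 -m creep '[{"travel":[0,0,0],"angular":[0,0,0]},{"travel":[0,0,0],"angular":[0,0,0]},{"travel":[0,0,-4],"angular":[0,0,0]},{"travel":[0,0,-9],"angular":[0,0,0]},{"travel":[-4,4,-9],"angular":[0,0,-10]},{"travel":[-8,9,-9],"angular":[0,0,-20]},{"travel":[-12,13,-9],"angular":[0,0,-25]},{"travel":[-16,18,-9],"angular":[0,0,-25]},{"travel":[-20,21,-9],"angular":[0,0,-25]},{"travel":[-20.5,21.7,-8],"angular":[0,0,-25]},{"travel":[-20.5,21.7,-5],"angular":[0,0,-25]},{"travel":[-20.5,21.7,-0.5],"angular":[0,0,-25]},{"travel":[-20.5,21.7,2.5],"angular":[0,0,-25]},{"travel":[-20.5,21.7,3.2],"angular":[0,0,-25]},{"travel":[-20.5,21.7,3.2],"angular":[0,0,-25]},{"travel":[-20.5,21.7,3.2],"angular":[0,0,-25]}]' 3.5; python3 -c "
from look import *
print(delta((631.3,106.0,140),tool(97)),delta((631.3,106,48.5),tool(97)))"
```

```text
time: 11.18
tool_pos: [431.8, -163.2, 16.7]
ee_rot: [0.001, 0.961, 0.275, 0.001]
force: [0.7, -0.6, 0.5]
width: 34.7
finger_force: 0.0
(array([ 31.19, -12.25, -12.32]), array([  0.1,  -0. , -65. ])) (array([ 31.18, -12.27,  -3.17]), array([  0.1,  -0. , -65. ]))
```

```bash
python3 -m creep '[{"travel":[0,0,0],"angular":[0,0,0]},{"travel":[0,0,0],"angular":[0,0,0]},{"travel":[0,0,0],"angular":[0,0,0]},{"travel":[0,0,-4],"angular":[0,0,0]},{"travel":[0,0,-9],"angular":[0,0,0]},{"travel":[5,-2,-12],"angular":[0,0,-10]},{"travel":[10,-4,-12],"angular":[0,0,-20]},{"travel":[15,-6,-12],"angular":[0,0,-30]},{"travel":[20,-8,-12],"angular":[0,0,-40]},{"travel":[25,-10,-12],"angular":[0,0,-50]},{"travel":[31.2,-12.3,-12],"angular":[0,0,-60]},{"travel":[31.2,-12.3,-12],"angular":[0,0,-65]},{"travel":[31.2,-12.3,-9],"angular":[0,0,-65]},{"travel":[31.2,-12.3,-5.5],"angular":[0,0,-65]},{"travel":[31.2,-12.3,-3.4],"angular":[0,0,-65]},{"travel":[31.2,-12.3,-3.2],"angular":[0,0,-65]},{"travel":[31.2,-12.3,-3.2],"angular":[0,0,-65]}]' 0; python3 -c "
from look import *
print(delta((424.3,-111.7,140),tool(59)),delta((424.3,-111.7,16),tool(59)))"
```

```text
time: 13.3
tool_pos: [631.0, 106.5, 48.4]
ee_rot: [0.0, 0.663, 0.749, 0.0]
force: [0.6, 0.3, -0.3]
width: 23.7
finger_force: 30.0
(array([-19.16, -23.15,  -9.18]), array([ 0., -0., 38.])) (array([-19.16, -23.16,   3.22]), array([ 0., -0., 38.]))
```

```bash
python3 -m creep '[{"travel":[0,0,0],"angular":[0,0,0]},{"travel":[0,0,0],"angular":[0,0,0]},{"travel":[0,0,-4],"angular":[0,0,0]},{"travel":[0,0,-9],"angular":[0,0,0]},{"travel":[-4,-4.5,-9],"angular":[0,0,10]},{"travel":[-8,-9,-9],"angular":[0,0,20]},{"travel":[-12,-13.5,-9],"angular":[0,0,30]},{"travel":[-16,-18,-9],"angular":[0,0,38]},{"travel":[-19,-22.5,-9],"angular":[0,0,38]},{"travel":[-19.2,-23.2,-8],"angular":[0,0,38]},{"travel":[-19.2,-23.2,-5],"angular":[0,0,38]},{"travel":[-19.2,-23.2,-0.5],"angular":[0,0,38]},{"travel":[-19.2,-23.2,2.5],"angular":[0,0,38]},{"travel":[-19.2,-23.2,3.2],"angular":[0,0,38]},{"travel":[-19.2,-23.2,3.2],"angular":[0,0,38]},{"travel":[-19.2,-23.2,3.2],"angular":[0,0,38]}]' 3.5; python3 -c "
from look import *
print(delta((637.7,54.4,140),tool(97)),delta((637.7,54.4,48.5),tool(97)))"
```

```text
time: 15.3
tool_pos: [424.4, -112.3, 16.6]
ee_rot: [0.001, 0.87, 0.492, 0.001]
force: [0.4, -0.8, -0.2]
width: 35.0
finger_force: 0.0
(array([ 25.29,   9.71, -12.31]), array([  0.1,   0. , -38. ])) (array([25.28,  9.69, -3.16]), array([  0.1,   0. , -38. ]))
```

```bash
python3 -m creep '[{"travel":[0,0,0],"angular":[0,0,0]},{"travel":[0,0,0],"angular":[0,0,0]},{"travel":[0,0,0],"angular":[0,0,0]},{"travel":[0,0,-4],"angular":[0,0,0]},{"travel":[0,0,-9],"angular":[0,0,0]},{"travel":[0,0,-12],"angular":[0,0,0]}]' 0; python3 -c "
from pan import *
c=grab('top'); pan(c)
print(delta((637.7,54.4,140),tool(97)),delta((637.7,54.4,48.5),tool(97)))"
```

```text
time: 16.05
tool_pos: [423.9, -112.4, 137.9]
ee_rot: [0.001, 0.871, 0.492, 0.001]
force: [0.5, 0.6, -1.1]
width: 23.6
finger_force: 30.0
pan [632.8  79.7  53.9] zrim 68.1 n 151 rms 1.18
handle [552.7  93.8] [13.4 41.1] 76.1 z 66.9 dir deg -10.0
(array([25.28,  9.58,  0.14]), array([  0.4,   0.1, -38. ])) (array([25.27,  9.52,  9.29]), array([  0.4,   0.1, -38. ]))
```

```bash
python3 -m creep '[{"travel":[6,2.4,0],"angular":[0,0,-10]},{"travel":[12,4.8,0],"angular":[0,0,-20]},{"travel":[18,7.2,0],"angular":[0,0,-30]},{"travel":[24,9.2,0],"angular":[0,0,-38]},{"travel":[25.3,9.6,0],"angular":[0,0,-38]},{"travel":[25.3,9.6,3],"angular":[0,0,-38]},{"travel":[25.3,9.6,6.5],"angular":[0,0,-38]},{"travel":[25.3,9.6,9],"angular":[0,0,-38]},{"travel":[25.3,9.6,9.2],"angular":[0,0,-38]},{"travel":[25.3,9.6,9.2],"angular":[0,0,-38]}]'; python3 -c "
from look import *
print(delta((520,85,150),tool(-10)))"
```

```text
time: 17.35
tool_pos: [636.0, 55.0, 43.2]
ee_rot: [-0.0, 0.663, 0.749, -0.0]
force: [0.5, -0.6, -0.3]
width: 23.6
finger_force: 30.0
(array([  4.38, -11.16, -10.67]), array([ -0. ,   0. , 106.9]))
```

```bash
python3 -m creep '[{"travel":[0,0,0],"angular":[0,0,0]},{"travel":[0,0,0],"angular":[0,0,0]},{"travel":[0,0,-4],"angular":[0,0,0]},{"travel":[0,0,-9],"angular":[0,0,0]},{"travel":[0,0,-14],"angular":[0,0,10]},{"travel":[0.5,-4,-14],"angular":[0,0,20]},{"travel":[1,-8,-14],"angular":[0,0,30]},{"travel":[2,-11,-14],"angular":[0,0,40]},{"travel":[4.4,-13,-14],"angular":[0,0,50]},{"travel":[4.4,-13,-14],"angular":[0,0,60]},{"travel":[4.4,-13,-14],"angular":[0,0,70]},{"travel":[4.4,-13,-14],"angular":[0,0,80]},{"travel":[4.4,-13,-14],"angular":[0,0,90]},{"travel":[4.4,-13,-14],"angular":[0,0,100]},{"travel":[4.4,-13,-14],"angular":[0,0,107]},{"travel":[4.4,-13,-14],"angular":[0,0,107]}]' 3.4; python3 -c "
from pan import *
c=grab('wrist','wrist3.png'); pan(c); red(c)
s=sense(); print(s['tool_pos'],delta((551.6,94.5,130),tool(-9.8)),delta((551.6,94.5,52),tool(-9.8)))"
```

```text
time: 19.35
tool_pos: [501.9, 83.0, 183.9]
ee_rot: [-0.0, 0.996, -0.087, 0.0]
force: [0.6, -0.1, -0.3]
width: 34.0
finger_force: 0.0
pan [634.8  80.3  53.7] zrim 68.3 n 1411 rms 1.17
handle [554.1  93.7] [13.7 43.4] 80.8 z 66.5 dir deg -9.5
red 3028 [441.  43.] [651.1 -56.2] [617.4 -50.1] 63.7
red 320 [444.   6.] [650.8 -56.3] [647.6 -55.7] 11.4
[501.87492073  83.01205803 183.82833984] (array([ 4.7 , -1.98,  5.38]), array([-0. , -0. , -0.1])) (array([ 4.7 , -1.98, 13.18]), array([-0. , -0. , -0.1]))
```

View pics/wrist3.png

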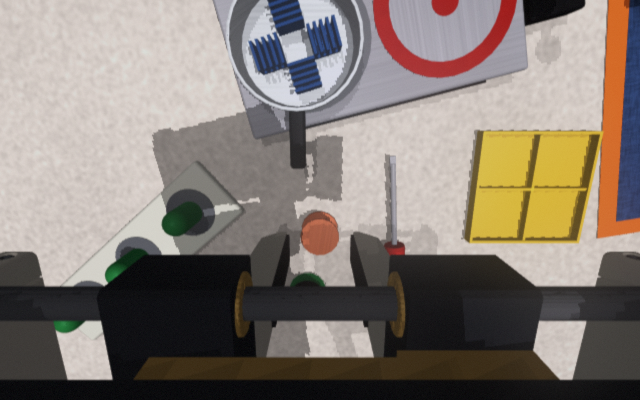

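All four sinks stand in the pan and the bin is empty. Next I'll grasp the handle at (298,140).

```bash
python3 -m creep '[{"travel":[4.7,-2,5],"angular":[0,0,0]},{"travel":[4.7,-2,8],"angular":[0,0,0]},{"travel":[4.7,-2,11],"angular":[0,0,0]},{"travel":[4.7,-2,13.5],"angular":[0,0,0]},{"travel":[4.7,-2,13.9],"angular":[0,0,0]},{"travel":[4.7,-2,13.9],"angular":[0,0,0]},{"travel":[4.7,-2,13.9],"angular":[0,0,0]}]' 3.4; python3 -m creep '[{"travel":[0,0,0],"angular":[0,0,0]},{"travel":[0,0,0],"angular":[0,0,0]},{"travel":[0,0,0],"angular":[0,0,0]},{"travel":[0,0,0],"angular":[0,0,0]},{"travel":[0,0,0],"angular":[0,0,0]}]' 0; python3 -c "
from pan import *
c=grab('top'); pan(c); s=sense(); print(s['tool_pos'],s['moment'])
print(delta(s['tool_pos']+np.array([16.8,-136.6,0]),rot(s['ee_rot'])))"
```

```text
time: 20.27
tool_pos: [552.3, 94.5, 45.8]
ee_rot: [-0.0, 0.996, -0.087, 0.001]
force: [-0.1, 1.0, 0.1]
width: 34.1
finger_force: 0.0
time: 20.9
tool_pos: [551.7, 94.5, 44.9]
ee_rot: [-0.0, 0.996, -0.088, 0.0]
force: [-1.5, 0.5, 5.9]
width: 13.5
finger_force: 30.0
pan [632.7  79.8  54.2] zrim 68.6 n 120 rms 1.18
[551.77482067  94.48432026  44.92291413] [-0.07893507  0.22563725  0.04322495]
(array([ 4.04, 13.16,  0.  ]), array([0., 0., 0.]))
```

```bash
python3 -m creep '[{"travel":[0.1,0.5,0],"angular":[0,0,0]},{"travel":[0.4,1.4,0],"angular":[0,0,0]},{"travel":[0.8,2.6,0],"angular":[0,0,0]},{"travel":[1.2,3.9,0],"angular":[0,0,0]},{"travel":[1.6,5.2,0],"angular":[0,0,0]},{"travel":[2,6.5,0],"angular":[0,0,0]},{"travel":[2.4,7.8,0],"angular":[0,0,0]},{"travel":[2.8,9.1,0],"angular":[0,0,0]},{"travel":[3.2,10.4,0],"angular":[0,0,0]},{"travel":[3.6,11.6,0],"angular":[0,0,0]},{"travel":[3.9,12.6,0],"angular":[0,0,0]},{"travel":[4,13.1,0],"angular":[0,0,0]},{"travel":[4,13.2,0],"angular":[0,0,0]},{"travel":[4,13.2,0],"angular":[0,0,0]},{"travel":[4,13.2,0],"angular":[0,0,0]}]'; python3 -c "
from pan import *
c=grab('top'); pan(c); s=sense(); print(s['tool_pos'],s['moment'])
w=grab('wrist'); pan(w)"
```

```text
time: 22.82
tool_pos: [568.4, -42.3, 44.8]
ee_rot: [0.0, 0.996, -0.087, 0.0]
force: [2.6, 3.7, 5.1]
width: 13.5
finger_force: 30.1
pan [649.5 -55.8  54.1] zrim 68.7 n 88 rms 1.19
[568.35094144 -42.31627702  44.82795475] [ 0.66380696 -0.39185734  0.20850875]
pan [651.9 -55.7  53.2] zrim 68.1 n 6116 rms 1.43
handle [574.2 -39.7] [24.2 37.1] 87.9 z 66.2 dir deg -11.6
```

```bash
python3 -m creep '[{"travel":[0,0,0],"angular":[0,0,0]},{"travel":[0,0,0],"angular":[0,0,0]},{"travel":[0,0,0],"angular":[0,0,0]},{"travel":[0,0,-4],"angular":[0,0,0]},{"travel":[0,0,-9],"angular":[0,0,0]},{"travel":[-4,1,-15],"angular":[0,0,0]},{"travel":[-10,4,-19],"angular":[0,0,0]},{"travel":[-10,5,-19],"angular":[0,0,0]},{"travel":[-10,5,-19],"angular":[0,0,0]}]' 3.4; python3 -c "
from pan import *
w=grab('wrist','wrist4.png'); pan(w); red(w)
c=w;P=cloud(w)
for c in (w,grab('top')):
  P=cloud(c)
  for m,a,ce in blobs(c,(0,130,40),(8,255,255),15,None,((172,130,40),(180,255,255))):
    q=P[m]; md=np.nanmedian(q,0)
    if md[2]>40 and md[1]<-120 and md[0]<700: print('lever',a,ce.round(),md.round(),np.nanmin(q,0).round(),np.nanmax(q,0).round())
"
```

```text
time: 24.05
tool_pos: [460.4, -75.0, 235.7]
ee_rot: [0.0, 0.996, -0.088, 0.001]
force: [0.6, 0.5, -0.1]
width: 33.9
finger_force: 0.0
pan [651.4 -55.7  53.9] zrim 68.6 n 703 rms 1.12
handle [570.8 -43. ] [14.2 43.3] 80.6 z 66.6 dir deg -9.0
red 767 [309.  40.] [617.2 -84. ] [611.2 -89.8] 44.3
red 293 [239.  53.] [618.5 -12.7] [612.1 -13.3] 30.5
lever 23 [604. 184.] [ 400. -396.   43.] [ 395. -397.   38.] [ 406. -395.   46.]
lever 81 [339. 165.] [ 627. -158.  105.] [ 615. -177.   23.] [ 649. -147.  113.]
```

View pics/wrist4.png

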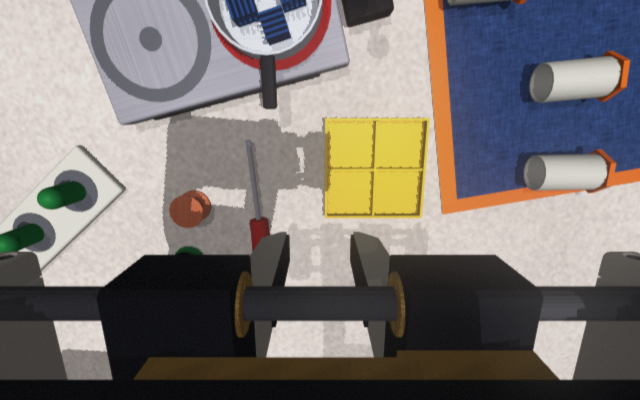

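```bash
python3 -c "
from look import *
for n in('scene','top'):
  c=grab(n,n+'5.png'); P=cloud(c); x,y,z=np.nan_to_num(P,nan=-1e3).transpose(2,0,1)
  for lo in range(5,125,10):
    m=(x>580)&(x<720)&(y<-128)&(y>-205)&(z>=lo)&(z<lo+10)
    if m.sum()>2: print(n,lo,m.sum(),P[m].mean(0).round(),P[m].min(0).round(),P[m].max(0).round())
  m=(x>555)&(x<730)&(y>-128)&(y<170)&(z>24)&(z<36)
  print('plate',cv2.minAreaRect(P[m][:,:2].astype(np.float32)))
  # grey ring/red dot
  im=cv2.resize(c['frame'][170:270,270:370,::-1] if n=='scene' else c['frame'][110:210,220:360,::-1],None,fx=4,fy=4); cv2.imwrite('pics/lev_'+n+'.png',im)
"
```

```text
scene 5 95 [ 654. -168.   10.] [ 585. -189.    5.] [ 695. -128.   15.]
scene 15 279 [ 656. -163.   21.] [ 584. -188.   15.] [ 704. -128.   25.]
scene 25 140 [ 654. -158.   29.] [ 583. -188.   25.] [ 694. -128.   35.]
scene 35 17 [ 654. -162.   39.] [ 647. -173.   35.] [ 663. -149.   44.]
scene 45 10 [ 649. -164.   51.] [ 644. -167.   47.] [ 652. -160.   54.]
scene 55 12 [ 645. -163.   59.] [ 640. -168.   56.] [ 649. -159.   62.]
scene 65 13 [ 640. -165.   70.] [ 635. -167.   66.] [ 645. -161.   74.]
scene 75 12 [ 637. -164.   80.] [ 633. -168.   75.] [ 644. -158.   83.]
scene 85 11 [ 633. -170.   92.] [ 625. -174.   90.] [ 639. -154.   95.]
scene 95 42 [ 632. -168.  101.] [ 618. -177.   95.] [ 641. -154.  105.]
scene 105 17 [ 630. -164.  107.] [ 623. -175.  105.] [ 636. -157.  110.]
plate ((645.8804931640625, 6.661285400390625), (150.9586639404297, 273.93609619140625), 3.8658511638641357)
top 5 34 [ 642. -167.    8.] [ 580. -204.    5.] [ 714. -132.   15.]
top 15 99 [ 654. -158.   23.] [ 619. -183.   17.] [ 691. -132.   25.]
top 25 221 [ 661. -155.   28.] [ 621. -182.   25.] [ 690. -132.   35.]
top 35 29 [ 656. -158.   37.] [ 646. -171.   35.] [ 666. -145.   43.]
top 45 3 [ 650. -158.   51.] [ 649. -161.   49.] [ 652. -155.   52.]
top 95 30 [ 624. -158.  102.] [ 614. -171.   97.] [ 639. -147.  105.]
top 105 43 [ 627. -160.  109.] [ 619. -171.  105.] [ 638. -152.  114.]
plate ((642.8325805664062, 9.599777221679688), (153.0384521484375, 270.2518310546875), 4.135183334350586)
```

View pics/lev_scene.png

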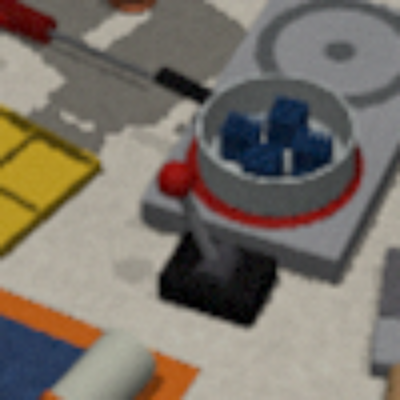

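The lever is a thin rod, with its red ball at about (627,-161,102) and its pivot at about (663,-160,32). It is off. The pan is centred on the red ring.

```bash
python3 -c "
from look import *
print(delta((594,-162,150),tool(4)),delta((594,-162,84),tool(4)))"
```

```text
(array([14.63,  6.36,  8.36]), array([ -0. ,   0.1, -14. ])) (array([14.63,  6.36, 14.96]), array([ -0. ,   0.1, -14. ]))
```

```bash
python3 -m creep '[{"travel":[5,2,2],"angular":[0,0,-7]},{"travel":[10,4.5,4],"angular":[0,0,-14]},{"travel":[14.6,6.4,7],"angular":[0,0,-14]},{"travel":[14.6,6.4,10],"angular":[0,0,-14]},{"travel":[14.6,6.4,13],"angular":[0,0,-14]},{"travel":[14.6,6.4,15],"angular":[0,0,-14]},{"travel":[14.6,6.4,15],"angular":[0,0,-14]},{"travel":[14.6,6.4,15],"angular":[0,0,-14]}]' 0
python3 -m creep '[{"travel":[1,0,0],"angular":[0,0,0]},{"travel":[2,0,0],"angular":[0,0,0]},{"travel":[3,0,0],"angular":[0,0,0]},{"travel":[4,0,0],"angular":[0,0,0]},{"travel":[5,0,0],"angular":[0,0,0]},{"travel":[6,0,0],"angular":[0,0,0]},{"travel":[7,0,0],"angular":[0,0,0]},{"travel":[8,0,0],"angular":[0,0,0]},{"travel":[8.6,0,0],"angular":[0,0,0]},{"travel":[8.6,0,0],"angular":[0,0,0]}]'
```

```text
time: 25.25
tool_pos: [594.1, -162.8, 85.5]
ee_rot: [0.0, 0.999, 0.035, 0.001]
force: [-0.2, 0.1, 0.7]
width: 0.1
finger_force: 0.0
time: 26.5
tool_pos: [675.4, -157.0, 84.2]
ee_rot: [-0.001, 0.999, 0.035, -0.006]
force: [-25.2, -0.7, 13.7]
width: 0.5
finger_force: 13.0
```

```bash
python3 -c "
from look import *
for n in ('scene','top'):
  c=grab(n); P=cloud(c)
  for m,a,ce in blobs(c,(0,130,40),(8,255,255),5,None,((172,130,40),(180,255,255))):
    q=P[m]; md=np.nanmedian(q,0)
    if md[2]>40 and md[1]<-120 and md[0]<740: print(n,'lever',a,ce.round(),md.round(),np.nanmin(q,0).round(),np.nanmax(q,0).round())
  x,y,z=np.nan_to_num(P,nan=-1e3).transpose(2,0,1)
cv2.imwrite('pics/lev6.png',np.hstack([cv2.resize(dict(np.load('/tmp/scene.npz'))['frame'][190:260,290:360,::-1],None,fx=5,fy=5),cv2.resize(dict(np.load('/tmp/top.npz'))['frame'][130:200,300:370,::-1],None,fx=5,fy=5)]))
"
```

```text
scene lever 132 [344. 221.] [ 701. -150.   88.] [ 682. -171.   25.] [712. -18. 105.]
```

View pics/lev6.png

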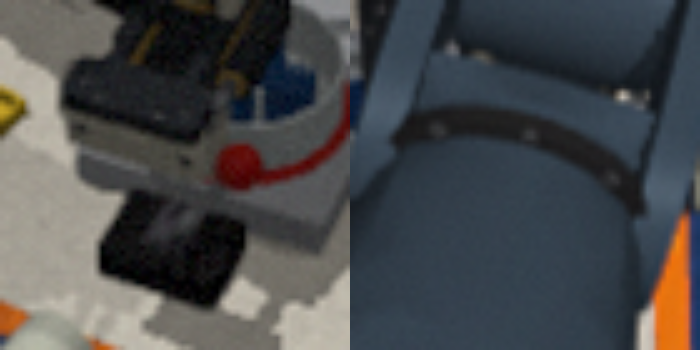

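```bash
python3 -m creep '[{"travel":[0.4,0,0],"angular":[0,0,0]},{"travel":[0.4,0,0],"angular":[0,0,0]},{"travel":[0.4,0,0],"angular":[0,0,0]}]'
```

```text
time: 26.98
tool_pos: [676.0, -156.9, 84.1]
ee_rot: [-0.001, 0.999, 0.035, -0.01]
force: [-45.3, -1.4, 24.5]
width: 0.6
finger_force: 22.8
```

```bash
python3 -m creep '[{"travel":[-2,0,0],"angular":[0,0,0]},{"travel":[-5,0,-3],"angular":[0,0,0]},{"travel":[-8,0,-8],"angular":[0,0,0]},{"travel":[-12,4,-13],"angular":[0,0,4]},{"travel":[-16,9,-17.5],"angular":[0,0,4]},{"travel":[-20,14,-17.5],"angular":[0,0,4]},{"travel":[-20,18.5,-17.5],"angular":[0,0,4]},{"travel":[-20,18.5,-17.5],"angular":[0,0,4]},{"travel":[-20,18.5,-17.5],"angular":[0,0,4]}]' 6
python3 - <<'E'
from look import *
from pan import pan
grab('wrist','wrist7.png'); s=sense(); print(s['tool_pos'],s['joints'].round(2) if hasattr(s['joints'],'round') else s['joints'])
t=grab('top'); pan(t)
for n in ('scene','top'):
  c=grab(n); P=cloud(c)
  for m,a,ce in blobs(c,(0,130,40),(8,255,255),5,None,((172,130,40),(180,255,255))):
    q=P[m]; md=np.nanmedian(q,0)
    if md[2]>60 and md[1]<-120 and md[0]<740: print(n,'lever',a,ce.round(),md.round())
E
```

```text
time: 28.1
tool_pos: [496.6, -354.8, 259.5]
ee_rot: [-0.0, 1.0, -0.001, 0.0]
force: [-0.2, 1.1, 0.4]
width: 60.2
finger_force: 0.0
[ 496.84503198 -354.13333946  259.47857294] [-0.7   0.43  1.44  0.    1.28  0.88]
pan [649.6 -55.6  54. ] zrim 68.4 n 93 rms 1.2
handle [568.8 -42.8] [13.8 42. ] 81.0 z 66.9 dir deg -9.0
top lever 61 [337. 141.] [ 693. -153.  102.]
```

View pics/wrist7.png

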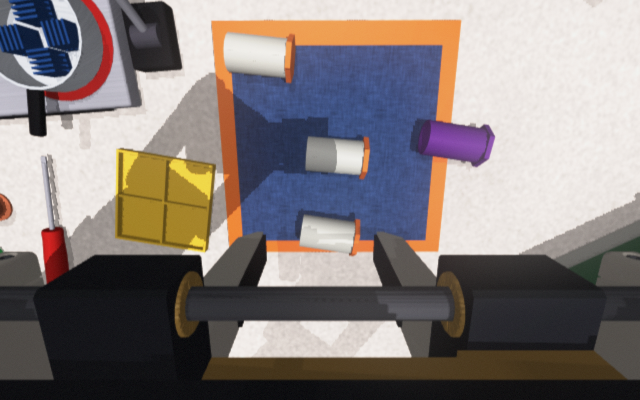

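The cups sit at (259,55), (337,157) and (330,233), and the purple one at (455,142). The lever stays on.

```bash
cat > cups.py <<'E'
from look import *
def cups(c,box=(375,690,-480,-220)):
    P=cloud(c); x,y,z=np.nan_to_num(P,nan=-1e3).transpose(2,0,1)
    h=cv2.cvtColor(c['frame'],cv2.COLOR_RGB2HSV)
    pur=cv2.inRange(h,(128,60,20),(165,255,255))>0
    m=(x>box[0])&(x<box[1])&(y>box[2])&(y<box[3])&(z>32)&(z<60)&~pur
    n,l,s,ce=cv2.connectedComponentsWithStats(m.astype(np.uint8)); out=[]
    for i in range(1,n):
        if s[i,4]<60: continue
        q=P[l==i]; xy=q[:,:2].astype(np.float32)
        (cx,cy),(w,hh),a=cv2.minAreaRect(xy); b=cv2.boxPoints(((cx,cy),(w,hh),a))
        e=[b[1]-b[0],b[2]-b[1]]; d=max(e,key=np.linalg.norm); d=d/np.linalg.norm(d); d=d*np.sign(d[1])
        t=(xy-[cx,cy])@d; lo,hi=np.percentile(t,[1,99]); top=np.abs(t-(lo+hi)/2)<20
        mid=np.array([cx,cy])+d*(lo+hi)/2
        # ridge: fit z vs cross coordinate -> axis offset
        u=(xy-[cx,cy])@np.array([-d[1],d[0]])
        k=np.polyfit(u[top],q[top,2],2); off=-k[1]/(2*k[0])
        print('cup px',ce[i].round(),'n',s[i,4],'mid',mid.round(1),'ridge',(mid+off*np.array([-d[1],d[0]])).round(1),'len',round(hi-lo,1),'w',round(min(w,hh),1),'axis yaw',np.degrees(np.arctan2(d[1],d[0])).round(1),'ztop',np.percentile(q[top,2],90).round(1))
E
python3 - <<'E'
from cups import *
for n in('wrist','top'): print(n); cups(dict(np.load('/tmp/'+n+'.npz')))
for n in('top',):
    c=dict(np.load('/tmp/'+n+'.npz')); P=cloud(c); x,y,z=np.nan_to_num(P,nan=-1e3).transpose(2,0,1)
    for b in ((490,225),(450,298),(407,372)):
        m=(np.hypot(x-b[0],y-b[1])<35)&(z>45)&(z<75); q=P[m]; print('peg',q.mean(0).round(1),np.percentile(q,[2,98],0).round(1).tolist())
    m=(x>340)&(x<560)&(y>150)&(y<450)&(z>8)&(z<18); print('rack',cv2.minAreaRect(P[m][:,:2].astype(np.float32)),np.median(P[m][:,2]))
E
```

```text
wrist
cup px [259.  54.] n 2524 mid [ 637.  -286.3] ridge [ 637.4 -286.3] len 74.0 w 44.0 axis yaw 84.3 ztop 44.8
cup px [338. 157.] n 1977 mid [ 521.2 -375.6] ridge [ 520.5 -375.6] len 73.3 w 43.2 axis yaw 84.9 ztop 44.5
cup px [330. 237.] n 1626 mid [ 416.4 -366.8] ridge [ 415.8 -366.7] len 73.2 w 42.5 axis yaw 81.3 ztop 44.4
top
cup px [384. 165.] n 365 mid [ 635.6 -286.5] ridge [ 635.4 -286.4] len 72.7 w 42.7 axis yaw 82.9 ztop 45.7
peg [493.6 226.3  57.9] [[482.6, 215.9, 47.3], [504.6, 237.5, 64.7]]
peg [451.1 299.4  57.5] [[439.3, 289.9, 46.7], [462.5, 310.9, 64.9]]
peg [408.2 372.7  57.4] [[396.1, 363.2, 46.4], [419.2, 385.4, 65.6]]
rack ((451.0957946777344, 305.88568115234375), (278.2201232910156, 193.60598754882812), 88.75931549072266) 13.05334894219277
```

```bash
python3 - <<'E'
from look import *
from scipy.optimize import brentq
s=sense(); j=s['joints']
D=[(550,218.6,.351,1.652),(441.2,219.6,.1496,1.91517),(508.85,187.46,.313395,1.78966),(np.hypot(*s['tool_pos'][:2]),s['tool_pos'][2],j[1],j[2])]
A=[];b=[]
for r,z,q2,q3 in D:
    A+= [[1,0,np.sin(q2),np.sin(q2+q3),np.cos(q2+q3)],[0,1,np.cos(q2),np.cos(q2+q3),-np.sin(q2+q3)]]; b+=[r,z]
k,res,_,_=np.linalg.lstsq(np.array(A),np.array(b),rcond=None); print('r0,h-Lt,L1,L2,off',k.round(1),res)
A=[a[:4] for a in A]; k,res,_,_=np.linalg.lstsq(np.array(A),np.array(b),rcond=None); print('r0,h-Lt,L1,L2',k.round(1),res,(np.array(A)@k-b).round(1))
E
```

```text
r0,h-Lt,L1,L2,off [  3.2 -17.2 485.1 437.1  40.5] [0.03262244]
r0,h-Lt,L1,L2 [-20.2 -78.4 510.5 435.6] [27.80789129] [ 0.9 -0.1 -1.8  0.2  3.7 -1.3 -2.7  1.2]
```

```bash
python3 - <<'E'
import numpy as np
from scipy.optimize import fsolve
for Lt in (320,360):
  h=Lt-17.2
  for th in (20,35,45,55,65):
    t=np.radians(th); rt=541+19*np.cos(t); zt=50-19*np.sin(t); rw=rt-Lt*np.cos(t); zw=zt+Lt*np.sin(t)
    f=lambda q:[3.2+485.1*np.sin(q[0])+437.1*np.sin(q[0]+q[1])+40.5*np.cos(q[0]+q[1])-rw, h+485.1*np.cos(q[0])+437.1*np.cos(q[0]+q[1])-40.5*np.sin(q[0]+q[1])-zw]
    q,_,ok,_=fsolve(f,[0.3,2.0],full_output=1); s=q.sum(); q5=np.pi/2+t-s
    print(Lt,th,'rw',round(rw),'zw',round(zw),'q',q.round(2),ok,'q5',q5.round(2),'q5 flipped',(-q5).round(2))
E
```

```text
320 20 rw 258 zw 153 q [1.   2.41] 1 q5 -1.49 q5 flipped 1.49
320 35 rw 294 zw 223 q [0.74 2.39] 1 q5 -0.95 q5 flipped 0.95
320 45 rw 328 zw 263 q [0.61 2.33] 1 q5 -0.59 q5 flipped 0.59
320 55 rw 368 zw 297 q [0.54 2.24] 1 q5 -0.25 q5 flipped 0.25
320 65 rw 414 zw 323 q [0.51 2.13] 1 q5 0.06 q5 flipped -0.06
360 20 rw 221 zw 167 q [1.14 2.44] 1 q5 -1.66 q5 flipped 1.66
360 35 rw 262 zw 246 q [0.82 2.45] 1 q5 -1.09 q5 flipped 1.09
360 45 rw 300 zw 291 q [0.65 2.39] 1 q5 -0.68 q5 flipped 0.68
360 55 rw 345 zw 329 q [0.54 2.3 ] 1 q5 -0.31 q5 flipped 0.31
360 65 rw 397 zw 359 q [0.5  2.17] 1 q5 0.03 q5 flipped -0.03
```

```bash
cat > plan.py <<'E'
from look import *
t45=np.sqrt(.5)
def pickpose(x,y,a,back=0,z=23):
    m=np.radians(a); zt=np.array([t45*np.cos(m),t45*np.sin(m),-t45]); return np.array([x,y,z])+zt*(19-back),tool(a,zt)
def placepose(x,y,f,zg):
    m=np.radians(f); zt=np.array([-t45*np.cos(m),-t45*np.sin(m),-t45]); return np.array([x,y,zg])+zt*19,tool(f,zt)
def show(P,s=None): print('target',P[0].round(1),*delta(*P,s=s))
E
python3 - <<'E'
from plan import *
show(pickpose(520.8,-375.6,84.9,90))
p=pickpose(520.8,-375.6,84.9)[1]; q=placepose(451,299,30,50)[1]
w=R.from_matrix(p.T@q).as_rotvec(degrees=True); print(w)
for k in (0,.25,.5,.75,1): print((p@R.from_rotvec(w*k,degrees=True).as_matrix())[:,2].round(2))
E
```

```text
target [ 516.3 -425.6   73.2] [ 1.93  7.2  18.64] [ 33.2  36.3 -80.1]
[ -0.         -82.4192254   60.54723357]
[ 0.06  0.7  -0.71]
[-0.01  0.42 -0.91]
[-0.17  0.11 -0.98]
[-0.38 -0.17 -0.91]
[-0.61 -0.35 -0.71]
```

```bash
python3 -m creep '[{"travel":[0.5,2,1],"angular":[3.3,3.6,-8]},{"travel":[1,4,2],"angular":[6.6,7.2,-16]},{"travel":[1.9,7.2,4],"angular":[10,10.9,-24]},{"travel":[1.9,7.2,5],"angular":[13.3,14.5,-32]},{"travel":[1.9,7.2,6],"angular":[16.6,18.1,-40]},{"travel":[1.9,7.2,7],"angular":[20,21.8,-48]},{"travel":[1.9,7.2,8],"angular":[23.2,25.4,-56]},{"travel":[1.9,7.2,9],"angular":[26.6,29,-64]},{"travel":[1.9,7.2,10],"angular":[29.9,32.7,-72.1]},{"travel":[1.9,7.2,12],"angular":[33.2,36.3,-80.1]},{"travel":[1.9,7.2,12],"angular":[33.2,36.3,-80.1]},{"travel":[1.9,7.2,12],"angular":[33.2,36.3,-80.1]}]' 6.2
python3 - <<'E'
from plan import *
from cups import cups
print(np.round(sense()['joints'],2))
cups(grab('wrist','wrist8.png')); cups(grab('top'))
show(pickpose(520.8,-375.6,84.9,90)); show(pickpose(520.8,-375.6,84.9))
E
```

```text
time: 29.8
tool_pos: [515.9, -426.7, 140.5]
ee_rot: [-0.258, 0.683, 0.622, 0.282]
force: [0.3, -0.3, -0.0]
width: 61.7
finger_force: 0.0
[-0.95  0.97  0.97  0.49  1.82 -0.89]
cup px [418. 156.] n 2123 mid [ 636.8 -287.2] ridge [ 637.8 -287.3] len 74.3 w 44.5 axis yaw 84.2 ztop 44.5
cup px [209. 233.] n 2340 mid [ 416.9 -365.6] ridge [ 416.4 -365.6] len 69.8 w 39.5 axis yaw 81.2 ztop 44.1
cup px [319. 242.] n 3263 mid [ 520.6 -376.8] ridge [ 520.7 -376.8] len 73.7 w 43.1 axis yaw 85.7 ztop 44.4
cup px [384. 165.] n 369 mid [ 635.1 -286.1] ridge [ 634.7 -286.1] len 73.3 w 42.5 axis yaw 84.5 ztop 46.1
cup px [417. 207.] n 379 mid [ 518.4 -375.2] ridge [ 518.4 -375.2] len 74.3 w 42.3 axis yaw 84.8 ztop 45.7
cup px [423. 244.] n 141 mid [ 412.  -384.7] ridge [ 401.6 -498. ] len 37.6 w 39.6 axis yaw 174.8 ztop 48.0
target [ 516.3 -425.6   73.2] [-4.71  0.04  4.93] [ 0.1  0.1 -0.1]
target [ 522.  -362.2    9.6] [-4.68  0.02 13.93] [ 0.1  0.1 -0.1]
```

```bash
python3 -m creep '[{"travel":[-3,0,3],"angular":[0,0,0]},{"travel":[-4.7,0,5],"angular":[0,0,0]},{"travel":[-4.7,0,7.5],"angular":[0,0,0]},{"travel":[-4.7,0,10],"angular":[0,0,0]},{"travel":[-4.7,0,12.5],"angular":[0,0,0]},{"travel":[-4.7,0,13.9],"angular":[0,0,0]},{"travel":[-4.7,0,13.9],"angular":[0,0,0]},{"travel":[-4.7,0,13.9],"angular":[0,0,0]}]'
python3 -m creep '[{"travel":[0,0,0],"angular":[0,0,0]},{"travel":[0,0,0],"angular":[0,0,0]},{"travel":[0,0,0],"angular":[0,0,0]},{"travel":[0,0,0],"angular":[0,0,0]}]' 0
python3 - <<'E'
from plan import *
s=sense()
R0=rot(s['ee_rot']); print('lift 220 in tool cm',(R0.T@[0,0,22]).round(2))
show(placepose(495,226,30,140))
E
```

```text
time: 30.9
tool_pos: [521.5, -363.0, 8.9]
ee_rot: [-0.257, 0.682, 0.623, 0.283]
force: [-0.1, 0.1, 1.2]
width: 61.8
finger_force: 0.0
time: 31.4
tool_pos: [521.3, -362.3, 8.3]
ee_rot: [-0.258, 0.682, 0.623, 0.283]
force: [-0.2, -1.6, 1.2]
width: 41.6
finger_force: 30.0
lift 220 in tool cm [ 15.55  -0.   -15.56]
target [483.4 219.3 126.6] [49.08 -9.05 32.34] [ -0.  -82.4  60.4]
```

```bash
python3 -m creep '[{"travel":[2,0,-2],"angular":[0,0,0]},{"travel":[6,0,-6],"angular":[0,0,0]},{"travel":[10,0,-10],"angular":[0,0,0]},{"travel":[14,0,-14],"angular":[0,0,0]},{"travel":[18.9,-0.8,-12.1],"angular":[0,-6.9,5]},{"travel":[22.3,-1.5,-8.7],"angular":[0,-13.7,10.1]},{"travel":[25.7,-2.3,-5.3],"angular":[0,-20.6,15.1]},{"travel":[29.1,-3,-1.9],"angular":[0,-27.5,20.1]},{"travel":[32.5,-3.8,1.5],"angular":[0,-34.4,25.2]},{"travel":[35.8,-4.5,4.9],"angular":[0,-41.2,30.2]},{"travel":[39.2,-5.3,8.3],"angular":[0,-48.1,35.2]},{"travel":[42.6,-6,11.7],"angular":[0,-55,40.2]},{"travel":[46,-6.8,15.1],"angular":[0,-61.8,45.3]},{"travel":[49.4,-7.5,18.5],"angular":[0,-68.7,50.3]},{"travel":[52.8,-8.3,21.9],"angular":[0,-75.6,55.3]},{"travel":[56.2,-9,25.3],"angular":[0,-82.4,60.4]},{"travel":[56.2,-9,25.3],"angular":[0,-82.4,60.4]},{"travel":[56.2,-9,25.3],"angular":[0,-82.4,60.4]},{"travel":[56.2,-9,25.3],"angular":[0,-82.4,60.4]}]'
python3 - <<'E'
from plan import *
print(np.round(sense()['joints'],2))
show(placepose(495,226,30,140))
cv2.imwrite('pics/h.png',grab('scene')['frame'][40:240,250:500,::-1].repeat(3,0).repeat(3,1)[:600,:750])
E
```

```text
time: 33.78
tool_pos: [484.1, 218.9, 227.5]
ee_rot: [0.098, 0.893, 0.239, -0.369]
force: [-0.5, -0.1, 0.3]
width: 41.6
finger_force: 30.0
[ 0.39  0.74  1.19 -0.1   1.99  1.43]
target [483.4 219.3 126.6] [ 7.09 -0.06  7.19] [-0.1 -0.1  0. ]
```

View pics/h.png

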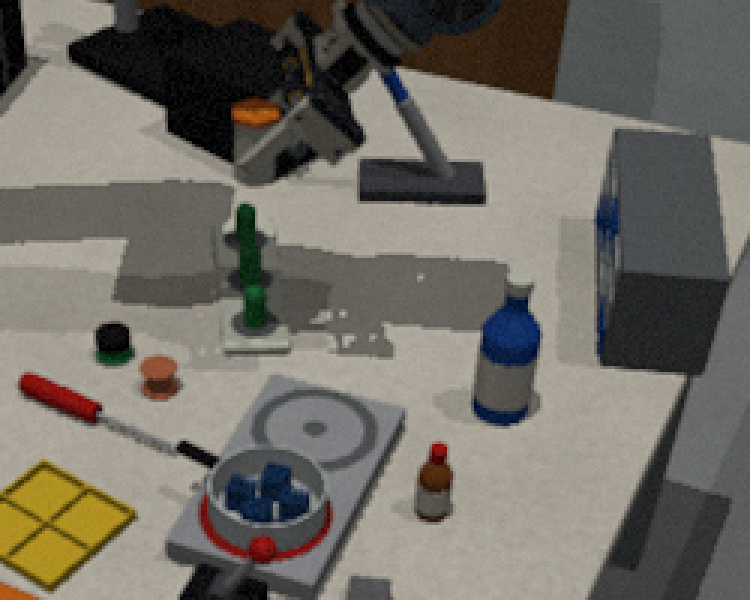

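The scene view shows the cup held upright and mouth down. It is high over the first peg and clear of the bottle. I'll lower it to just above the peg and check alignment from the foot.

```bash
python3 -m creep '[{"travel":[3,0,3],"angular":[0,0,0]},{"travel":[6,0,6],"angular":[0,0,0]},{"travel":[8.5,0,8.5],"angular":[0,0,0]},{"travel":[9.2,-0.1,9.3],"angular":[0,0,0]},{"travel":[9.2,-0.1,9.3],"angular":[0,0,0]},{"travel":[9.2,-0.1,9.3],"angular":[0,0,0]}]'
cat > foot.py <<'E'
from look import *
def foot(zf,x,y,rad=40):
    for n in('scene','top'):
        c=grab(n); P=cloud(c); h=cv2.cvtColor(c['frame'],cv2.COLOR_RGB2HSV)
        m=(cv2.inRange(h,(5,130,60),(20,255,255))>0)&(np.hypot(P[:,:,0]-x,P[:,:,1]-y)<rad)&(P[:,:,2]>zf-4)&(P[:,:,2]<zf+6)
        if m.sum()<10: print(n,'hidden'); continue
        q=P[m]; print(n,m.sum(),'foot mean',q.mean(0).round(1),'enclose',np.round(cv2.minEnclosingCircle(q[:,:2].astype(np.float32))[0],1),round(cv2.minEnclosingCircle(q[:,:2].astype(np.float32))[1],1))
E
python3 - <<'E'
from plan import *
from foot import foot
s=sense(); g=s['tool_pos']-19*rot(s['ee_rot'])[:,2]; print('grasp pt',g.round(1)); foot(g[2]+37.5,g[0],g[1])
show(placepose(495,226,30,51))
E
```

```text
time: 34.58
tool_pos: [483.5, 220.7, 97.4]
ee_rot: [0.099, 0.893, 0.24, -0.368]
force: [0.7, 0.1, -1.0]
width: 42.0
finger_force: 30.0
grasp pt [495.1 227.4 110.9]
scene 90 foot mean [497.4 224.  146.6] enclose [495.9 224.8] 25.6
top 278 foot mean [494.7 227.6 149.1] enclose [495.2 228. ] 25.7
target [483.4 219.3  37.6] [4.15 0.13 4.27] [ 0.  -0.2  0. ]
```

```bash
python3 -m creep '[{"travel":[1,0.1,1],"angular":[0,0,0]},{"travel":[2,0.1,2.1],"angular":[0,0,0]},{"travel":[3,0.1,3.1],"angular":[0,0,0]},{"travel":[3.8,0.1,3.9],"angular":[0,0,0]},{"travel":[4.1,0.1,4.2],"angular":[0,0,0]},{"travel":[4.1,0.1,4.2],"angular":[0,0,0]},{"travel":[4.2,0.1,4.3],"angular":[0,0,0]},{"travel":[4.2,0.1,4.3],"angular":[0,0,0]}]'
```

```text
time: 35.67
tool_pos: [482.9, 219.5, 36.2]
ee_rot: [0.099, 0.893, 0.24, -0.369]
force: [1.4, 0.6, 0.9]
width: 41.5
finger_force: 30.0
```

```bash
python3 -m creep '[{"travel":[0,0,0],"angular":[0,0,0]},{"travel":[0,0,0],"angular":[0,0,0]},{"travel":[0,0,0],"angular":[0,0,0]},{"travel":[0,0,-3],"angular":[0,0,0]},{"travel":[0,0,-7],"angular":[0,0,0]},{"travel":[0,0,-12],"angular":[0,0,0]},{"travel":[-4,0,-16],"angular":[0,0,0]},{"travel":[-8,0,-20],"angular":[0,0,0]},{"travel":[-8,0,-20],"angular":[0,0,0]}]' 6.4
python3 - <<'E'
from plan import *
from foot import foot
from cups import cups
from pan import pan
foot(87,495,226); c=dict(np.load('/tmp/top.npz')); cups(c); pan(c)
P=cloud(c); x,y,z=np.nan_to_num(P,nan=-1e3).transpose(2,0,1)
for b in ((451,299),(408,372)):
    m=(np.hypot(x-b[0],y-b[1])<35)&(z>45)&(z<75); print('peg',P[m].mean(0).round(1))
print(np.round(sense()['joints'],2),sense()['width'])
s=sense(); show(pickpose(416.5,-366,81.2,90)); show((np.array([480,-250,250]),pickpose(416.5,-366,81.2)[1]))
E
```

```text
time: 36.8
tool_pos: [557.2, 262.2, 238.3]
ee_rot: [0.098, 0.894, 0.24, -0.366]
force: [-0.4, -0.3, 0.2]
width: 64.0
finger_force: 0.0
scene 87 foot mean [495.7 221.7  85.4] enclose [496.  224.6] 27.2
top 218 foot mean [493.2 226.8  88.1] enclose [493.2 227. ] 25.9
cup px [384. 165.] n 372 mid [ 635.6 -286.3] ridge [ 635.4 -286.2] len 73.5 w 43.1 axis yaw 83.3 ztop 46.0
cup px [415. 244.] n 382 mid [ 413.9 -367.2] ridge [ 413.8 -367.2] len 73.2 w 40.2 axis yaw 80.1 ztop 46.3
pan [649.6 -55.7  54.1] zrim 68.5 n 91 rms 1.06
handle [569.2 -42.9] [13.8 42.8] 81.0 z 66.7 dir deg -9.1
peg [451.2 299.6  57. ]
peg [nan nan nan]
[ 0.4   0.92  0.85 -0.1   2.15  1.43] 63.75580548062656
target [ 408.8 -415.6   73.2] [-21.71  51.28  44.28] [ -0.   83.3 -56.5]
target [ 480 -250  250] [-23.96  40.49  21.57] [ -0.   83.3 -56.5]<stdin>:8: RuntimeWarning: Mean of empty slice.
  ret = um.true_divide(
```

```bash
python3 -m creep '[{"travel":[-2.7,4.3,2.8],"angular":[0,6.9,-4.7]},{"travel":[-5.5,8.6,5.5],"angular":[0,13.9,-9.4]},{"travel":[-8.2,12.8,8.3],"angular":[0,20.8,-14.1]},{"travel":[-10.9,17.1,11.1],"angular":[0,27.8,-18.8]},{"travel":[-13.7,21.4,13.8],"angular":[0,34.7,-23.5]},{"travel":[-16.4,25.7,16.6],"angular":[0,41.6,-28.3]},{"travel":[-19.1,29.9,19.4],"angular":[0,48.6,-33]},{"travel":[-21.9,34.2,22.1],"angular":[0,55.5,-37.7]},{"travel":[-24.6,38.5,24.9],"angular":[0,62.5,-42.4]},{"travel":[-27.3,42.8,27.7],"angular":[0,69.4,-47.1]},{"travel":[-30.1,47,30.4],"angular":[0,76.4,-51.8]},{"travel":[-32.8,51.3,33.2],"angular":[0,83.3,-56.5]},{"travel":[-32.8,51.3,33.2],"angular":[0,83.3,-56.5]},{"travel":[-32.8,51.3,33.2],"angular":[0,83.3,-56.5]},{"travel":[-32.8,51.3,33.2],"angular":[0,83.3,-56.5]}]' 6.2
python3 - <<'E'
from plan import *
from cups import cups
print(np.round(sense()['joints'],2))
cups(grab('wrist')); 
show(pickpose(416.2,-366,81,90)); show(pickpose(416.2,-366,81))
E
```

```text
time: 38.78
tool_pos: [409.4, -414.7, 231.0]
ee_rot: [-0.249, 0.701, 0.602, 0.29]
force: [0.1, -0.2, 0.9]
width: 62.0
finger_force: 0.0
[-1.08  0.72  1.22  0.46  1.84 -0.95]
cup px [472. 192.] n 1464 mid [ 636.6 -287. ] ridge [ 637.9 -287.2] len 74.2 w 42.7 axis yaw 84.0 ztop 44.5
cup px [318. 264.] n 1446 mid [ 417.5 -358.1] ridge [ 417.6 -358.2] len 54.4 w 38.9 axis yaw 81.8 ztop 44.0
target [ 408.3 -415.6   73.2] [-11.22  -0.09  11.13] [-0.2  0.1  0.2]
target [ 418.3 -352.7    9.6] [-11.2   -0.06  20.13] [-0.2  0.1  0.2]
```

```bash
python3 -m creep '[{"travel":[-4,0,4],"angular":[0,0,0]},{"travel":[-8,0,8],"angular":[0,0,0]},{"travel":[-11.2,0,11.2],"angular":[0,0,0]},{"travel":[-11.2,0,13.5],"angular":[0,0,0]},{"travel":[-11.2,0,16],"angular":[0,0,0]},{"travel":[-11.2,0,18.5],"angular":[0,0,0]},{"travel":[-11.2,0,20.1],"angular":[0,0,0]},{"travel":[-11.2,0,20.1],"angular":[0,0,0]},{"travel":[-11.2,0,20.1],"angular":[0,0,0]}]'
python3 -m creep '[{"travel":[0,0,0],"angular":[0,0,0]},{"travel":[0,0,0],"angular":[0,0,0]},{"travel":[0,0,0],"angular":[0,0,0]},{"travel":[0,0,0],"angular":[0,0,0]}]' 0
python3 - <<'E'
from plan import *
show(placepose(452,299,30,230))
E
```

```text
time: 39.95
tool_pos: [418.5, -354.7, 9.8]
ee_rot: [-0.248, 0.702, 0.602, 0.29]
force: [0.1, -0.3, 0.5]
width: 61.9
finger_force: 0.0
time: 40.45
tool_pos: [418.2, -354.2, 9.1]
ee_rot: [-0.249, 0.702, 0.601, 0.29]
force: [-0.8, -1.6, 1.8]
width: 41.5
finger_force: 30.0
target [440.4 292.3 216.6] [60.12 -7.69 30.69] [ -0.  -83.3  56.5]
```

```bash
python3 -m creep '[{"travel":[2,0,-2],"angular":[0,0,0]},{"travel":[6,0,-6],"angular":[0,0,0]},{"travel":[10,0,-10],"angular":[0,0,0]},{"travel":[14,0,-14],"angular":[0,0,0]},{"travel":[17.8,-0.6,-10.3],"angular":[0,-6.9,4.7]},{"travel":[21.7,-1.3,-6.5],"angular":[0,-13.9,9.4]},{"travel":[25.5,-1.9,-2.8],"angular":[0,-20.8,14.1]},{"travel":[29.4,-2.6,0.9],"angular":[0,-27.8,18.8]},{"travel":[33.2,-3.2,4.7],"angular":[0,-34.7,23.5]},{"travel":[37,-3.8,8.4],"angular":[0,-41.6,28.3]},{"travel":[40.9,-4.5,12.1],"angular":[0,-48.6,33]},{"travel":[44.7,-5.1,15.8],"angular":[0,-55.5,37.7]},{"travel":[48.6,-5.8,19.6],"angular":[0,-62.5,42.4]},{"travel":[52.4,-6.4,23.3],"angular":[0,-69.4,47.1]},{"travel":[56.2,-7,27],"angular":[0,-76.4,51.8]},{"travel":[60.1,-7.7,30.7],"angular":[0,-83.3,56.5]},{"travel":[60.1,-7.7,30.7],"angular":[0,-83.3,56.5]},{"travel":[60.1,-7.7,30.7],"angular":[0,-83.3,56.5]},{"travel":[60.1,-7.7,30.7],"angular":[0,-83.3,56.5]}]'
python3 - <<'E'
from plan import *
print(np.round(sense()['joints'],2))
show(placepose(452,299,30,110))
E
```

```text
time: 42.82
tool_pos: [440.4, 291.4, 217.4]
ee_rot: [0.098, 0.893, 0.239, -0.369]
force: [0.5, -0.2, -0.1]
width: 41.6
finger_force: 30.0
[ 0.5   0.75  1.21 -0.01  1.97  1.55]
target [440.4 292.3  96.6] [ 8.55 -0.07  8.54] [-0.1 -0.1  0. ]
```

```bash
python3 -m creep '[{"travel":[3,0,3],"angular":[0,0,0]},{"travel":[6,0,6],"angular":[0,0,0]},{"travel":[8,-0.1,8],"angular":[0,0,0]},{"travel":[8.5,-0.1,8.5],"angular":[0,0,0]},{"travel":[8.5,-0.1,8.5],"angular":[0,0,0]},{"travel":[8.5,-0.1,8.5],"angular":[0,0,0]}]'
python3 - <<'E'
from plan import *
from foot import foot
s=sense(); g=s['tool_pos']-19*rot(s['ee_rot'])[:,2]; print('grasp pt',g.round(1)); foot(g[2]+37.5,g[0],g[1])
show(placepose(452,299,30,49.5))
E
```

```text
time: 43.58
tool_pos: [440.4, 293.6, 97.6]
ee_rot: [0.098, 0.893, 0.24, -0.368]
force: [0.4, 0.3, -1.6]
width: 41.8
finger_force: 30.0
grasp pt [452.  300.3 111.1]
scene 74 foot mean [455.6 295.3 146.9] enclose [455.4 297.9] 28.1
top 285 foot mean [450.7 300.3 149. ] enclose [450.5 300.5] 26.1
target [440.4 292.3  36.1] [4.28 0.13 4.37] [-0.  -0.1  0. ]
```

Foot top in the top view is at (450.6,300.4) against the peg at (451.2,299.6), so it's aligned. Lowering and releasing.

```bash
python3 -m creep '[{"travel":[1,0.1,1],"angular":[0,0,0]},{"travel":[2,0.1,2.1],"angular":[0,0,0]},{"travel":[3,0.1,3.1],"angular":[0,0,0]},{"travel":[3.8,0.1,3.9],"angular":[0,0,0]},{"travel":[4.2,0.1,4.2],"angular":[0,0,0]},{"travel":[4.3,0.1,4.3],"angular":[0,0,0]},{"travel":[4.3,0.1,4.3],"angular":[0,0,0]},{"travel":[4.3,0.1,4.3],"angular":[0,0,0]}]'
python3 -m creep '[{"travel":[0,0,0],"angular":[0,0,0]},{"travel":[0,0,0],"angular":[0,0,0]},{"travel":[0,0,0],"angular":[0,0,0]},{"travel":[0,0,-3],"angular":[0,0,0]},{"travel":[0,0,-7],"angular":[0,0,0]},{"travel":[0,0,-12],"angular":[0,0,0]},{"travel":[-4,0,-16],"angular":[0,0,0]},{"travel":[-8,0,-20],"angular":[0,0,0]},{"travel":[-8,0,-20],"angular":[0,0,0]}]' 6.4
python3 - <<'E'
from plan import *
from foot import foot
from cups import cups
from pan import pan
foot(87,452,299,35);foot(87,495,226,35); c=dict(np.load('/tmp/top.npz')); cups(c); pan(c)
P=cloud(c); x,y,z=np.nan_to_num(P,nan=-1e3).transpose(2,0,1)
m=(np.hypot(x-408,y-372)<35)&(z>45)&(z<75); print('peg',m.sum(),P[m].mean(0).round(1))
show(pickpose(636.8,-286.8,84.2,90)); 
show(pickpose(636.8,-286.8,84.2,90)[:1]+pickpose(636.8,-286.8,84.2,90)[1:])
P=pickpose(636.8,-286.8,84.2,90,z=180); show(P)
E
```

```text
time: 44.68
tool_pos: [439.9, 292.4, 36.5]
ee_rot: [0.099, 0.892, 0.239, -0.37]
force: [-3.2, -2.9, 7.3]
width: 41.2
finger_force: 30.0
time: 45.8
tool_pos: [514.8, 335.6, 237.7]
ee_rot: [0.098, 0.894, 0.24, -0.366]
force: [-0.8, 1.2, 0.1]
width: 64.2
finger_force: 0.0
scene 77 foot mean [453.4 294.9  85.5] enclose [451.7 296.8] 25.7
top 246 foot mean [450.1 297.9  87.8] enclose [449.2 298.2] 25.9
scene 86 foot mean [494.5 223.6  85.2] enclose [496.1 224.7] 26.4
top 167 foot mean [492.4 226.1  87.9] enclose [493.2 226.6] 25.5
cup px [384. 165.] n 366 mid [ 635.5 -286.4] ridge [ 635.3 -286.4] len 73.2 w 42.1 axis yaw 82.8 ztop 45.9
pan [649.6 -55.8  54.1] zrim 68.3 n 160 rms 1.11
handle [567.9 -42.6] [13.8 40.1] 81.0 z 66.1 dir deg -9.2
peg 79 [408.3 372.8  57.3]
target [ 631.7 -336.7   73.2] [-5.27 64.07 27.7 ] [ -0.1  82.7 -59.8]
target [ 631.7 -336.7   73.2] [-5.27 64.07 27.7 ] [ -0.1  82.7 -59.8]
target [ 631.7 -336.7  230.2] [-16.4   64.06  16.62] [ -0.1  82.7 -59.8]
```

```bash
python3 -m creep '[{"travel":[-1.4,5.3,1.4],"angular":[0,6.9,-5]},{"travel":[-2.7,10.7,2.8],"angular":[0,13.8,-10]},{"travel":[-4.1,16,4.2],"angular":[0,20.7,-15]},{"travel":[-5.5,21.4,5.5],"angular":[0,27.6,-19.9]},{"travel":[-6.8,26.7,6.9],"angular":[0,34.5,-24.9]},{"travel":[-8.2,32,8.3],"angular":[0,41.4,-29.9]},{"travel":[-9.6,37.4,9.7],"angular":[0,48.2,-34.9]},{"travel":[-10.9,42.7,11.1],"angular":[0,55.1,-39.9]},{"travel":[-12.3,48,12.5],"angular":[0,62,-44.9]},{"travel":[-13.7,53.4,13.9],"angular":[0,68.9,-49.8]},{"travel":[-15,58.7,15.2],"angular":[0,75.8,-54.8]},{"travel":[-16.4,64.1,16.6],"angular":[0,82.7,-59.8]},{"travel":[-16.4,64.1,16.6],"angular":[0,82.7,-59.8]},{"travel":[-16.4,64.1,16.6],"angular":[0,82.7,-59.8]},{"travel":[-16.4,64.1,16.6],"angular":[0,82.7,-59.8]}]' 6.2
python3 - <<'E'
from plan import *
from cups import cups
print(np.round(sense()['joints'],2))
cups(grab('wrist')); 
show(pickpose(636.8,-287,84.2,90)); show(pickpose(636.8,-287,84.2))
E
```

```text
time: 47.88
tool_pos: [632.9, -335.2, 232.7]
ee_rot: [-0.257, 0.684, 0.62, 0.285]
force: [0.4, 0.6, 0.5]
width: 61.8
finger_force: 0.0
[-0.77  0.92  0.85  0.62  1.87 -0.64]
cup px [319. 264.] n 1438 mid [ 639.  -277.4] ridge [ 639.  -277.4] len 54.7 w 39.2 axis yaw 83.7 ztop 44.2
target [ 631.7 -336.9   73.2] [-11.44  -0.13  11.16] [-0.  -0.1  0.2]
target [ 638.2 -273.6    9.6] [-11.44  -0.13  20.16] [-0.  -0.1  0.2]
```

```bash
python3 -m creep '[{"travel":[-4,0,4],"angular":[0,0,0]},{"travel":[-8,0,8],"angular":[0,0,0]},{"travel":[-11.4,-0.1,11.2],"angular":[0,0,0]},{"travel":[-11.4,-0.1,13.5],"angular":[0,0,0]},{"travel":[-11.4,-0.1,16],"angular":[0,0,0]},{"travel":[-11.4,-0.1,18.5],"angular":[0,0,0]},{"travel":[-11.4,-0.1,20.1],"angular":[0,0,0]},{"travel":[-11.4,-0.1,20.1],"angular":[0,0,0]},{"travel":[-11.4,-0.1,20.1],"angular":[0,0,0]}]'
python3 -m creep '[{"travel":[0,0,0],"angular":[0,0,0]},{"travel":[0,0,0],"angular":[0,0,0]},{"travel":[0,0,0],"angular":[0,0,0]},{"travel":[0,0,0],"angular":[0,0,0]}]' 0
python3 - <<'E'
from plan import *
show(placepose(409,372.5,30,230))
E
```

```text
time: 49.05
tool_pos: [638.3, -275.6, 9.9]
ee_rot: [-0.256, 0.685, 0.62, 0.285]
force: [0.6, -0.1, 1.1]
width: 61.8
finger_force: 0.0
time: 49.55
tool_pos: [637.9, -275.3, 8.9]
ee_rot: [-0.257, 0.685, 0.619, 0.285]
force: [-0.6, -0.8, 1.7]
width: 41.8
finger_force: 30.0
target [397.4 365.8 216.6] [ 58.03 -30.36  28.8 ] [ -0.  -82.7  59.8]
```

```bash
python3 -m creep '[{"travel":[2,0,-2],"angular":[0,0,0]},{"travel":[6,0,-6],"angular":[0,0,0]},{"travel":[10,0,-10],"angular":[0,0,0]},{"travel":[14,0,-14],"angular":[0,0,0]},{"travel":[17.7,-2.5,-10.4],"angular":[0,-6.9,5]},{"travel":[21.3,-5.1,-6.9],"angular":[0,-13.8,10]},{"travel":[25,-7.6,-3.3],"angular":[0,-20.7,15]},{"travel":[28.7,-10.1,0.3],"angular":[0,-27.6,19.9]},{"travel":[32.3,-12.7,3.8],"angular":[0,-34.5,24.9]},{"travel":[36,-15.2,7.4],"angular":[0,-41.4,29.9]},{"travel":[39.7,-17.7,11],"angular":[0,-48.2,34.9]},{"travel":[43.4,-20.2,14.5],"angular":[0,-55.1,39.9]},{"travel":[47,-22.8,18.1],"angular":[0,-62,44.9]},{"travel":[50.7,-25.3,21.7],"angular":[0,-68.9,49.8]},{"travel":[54.4,-27.8,25.2],"angular":[0,-75.8,54.8]},{"travel":[58,-30.4,28.8],"angular":[0,-82.7,59.8]},{"travel":[58,-30.4,28.8],"angular":[0,-82.7,59.8]},{"travel":[58,-30.4,28.8],"angular":[0,-82.7,59.8]},{"travel":[58,-30.4,28.8],"angular":[0,-82.7,59.8]}]'
python3 - <<'E'
from plan import *
print(np.round(sense()['joints'],2))
show(placepose(409,372.5,30,110))
E
```

```text
time: 51.92
tool_pos: [397.5, 364.8, 217.2]
ee_rot: [0.098, 0.893, 0.239, -0.369]
force: [0.5, 0.2, -0.4]
width: 41.4
finger_force: 30.0
[0.62 0.76 1.18 0.08 1.98 1.67]
target [397.4 365.8  96.6] [ 8.54 -0.08  8.52] [-0.1 -0.1  0. ]
```

```bash
python3 -m creep '[{"travel":[3,0,3],"angular":[0,0,0]},{"travel":[6,0,6],"angular":[0,0,0]},{"travel":[8,-0.1,8],"angular":[0,0,0]},{"travel":[8.5,0,8.5],"angular":[0,0,0]},{"travel":[8.5,0,8.5],"angular":[0,0,0]},{"travel":[8.5,0,8.5],"angular":[0,0,0]}]'
python3 - <<'E'
from plan import *
from foot import foot
s=sense(); g=s['tool_pos']-19*rot(s['ee_rot'])[:,2]; print('grasp pt',g.round(1)); foot(g[2]+37.5,g[0],g[1])
show(placepose(409,372.5,30,49.5))
E
```

```text
time: 52.68
tool_pos: [397.6, 366.0, 97.6]
ee_rot: [0.098, 0.893, 0.24, -0.368]
force: [0.6, -0.0, -0.5]
width: 41.8
finger_force: 30.0
grasp pt [409.2 372.7 111.1]
scene 24 foot mean [410.4 367.2 145.7] enclose [409.  366.6] 25.8
top 255 foot mean [408.1 372.  147.3] enclose [408.2 372. ] 25.2
target [397.4 365.8  36.1] [4.31 0.03 4.35] [-0.  -0.1  0.1]
```

```bash
python3 -m creep '[{"travel":[1,0,1],"angular":[0,0,0]},{"travel":[2,0,2.1],"angular":[0,0,0]},{"travel":[3,0,3.1],"angular":[0,0,0]},{"travel":[3.8,0,3.9],"angular":[0,0,0]},{"travel":[4.2,0,4.2],"angular":[0,0,0]},{"travel":[4.3,0,4.3],"angular":[0,0,0]},{"travel":[4.3,0,4.3],"angular":[0,0,0]},{"travel":[4.3,0,4.3],"angular":[0,0,0]}]'
python3 -m creep '[{"travel":[0,0,0],"angular":[0,0,0]},{"travel":[0,0,0],"angular":[0,0,0]},{"travel":[0,0,0],"angular":[0,0,0]},{"travel":[0,0,-3],"angular":[0,0,0]},{"travel":[0,0,-7],"angular":[0,0,0]},{"travel":[0,0,-12],"angular":[0,0,0]},{"travel":[-4,0,-16],"angular":[0,0,0]},{"travel":[-8,0,-20],"angular":[0,0,0]},{"travel":[-8,0,-20],"angular":[0,0,0]}]' 6.4
python3 - <<'E'
from plan import *
from foot import foot
from pan import *
for b in ((409,372),(452,299),(495,226)): foot(87,*b,35)
c=dict(np.load('/tmp/top.npz')); pan(c); s=dict(np.load('/tmp/scene.npz')); pan(s); red(s); P=cloud(c)
for m,a,ce in blobs(c,(0,130,40),(8,255,255),5,None,((172,130,40),(180,255,255))):
    md=np.nanmedian(P[m],0)
    if md[2]>60 and md[1]<-120 and md[0]<740: print('lever',md.round())
t=c['frame'][90:290,110:500,::-1]; cv2.imwrite('pics/end.png',cv2.resize(t,None,fx=2,fy=2))
E
```

```text
time: 53.78
tool_pos: [396.1, 365.5, 38.5]
ee_rot: [0.099, 0.891, 0.239, -0.372]
force: [-7.1, -5.6, 25.7]
width: 42.1
finger_force: 30.0
time: 54.9
tool_pos: [471.4, 408.9, 237.7]
ee_rot: [0.097, 0.894, 0.24, -0.366]
force: [-0.0, 0.4, -1.1]
width: 64.0
finger_force: 0.0
scene 69 foot mean [409.1 367.9  85.6] enclose [406.8 367.6] 25.5
top 257 foot mean [406.3 371.2  87.8] enclose [406.3 371.8] 26.0
scene 72 foot mean [451.2 295.3  85.1] enclose [451.5 295. ] 27.0
top 177 foot mean [451.8 296.6  87.8] enclose [450.2 298.4] 24.8
scene 82 foot mean [495.9 222.6  85.5] enclose [496.2 221.5] 25.1
top 169 foot mean [492.2 226.4  87.8] enclose [492.2 226.2] 25.3
pan [649.7 -55.7  54.1] zrim 68.4 n 159 rms 1.08
handle [567.8 -42.7] [13.7 38.5] 89.5 z 67.0 dir deg -9.0
pan [654.2 -60.4  52.9] zrim 65.6 n 40 rms 1.51
handle [573.3 -48.9] [13.7 41.8] 80.9 z 64.1 dir deg -8.0
red 192 [336. 220.] [651.7 -59.4] [662.3 -93.8] 62.7
lever [ 693. -153.  103.]
```

View pics/end.png

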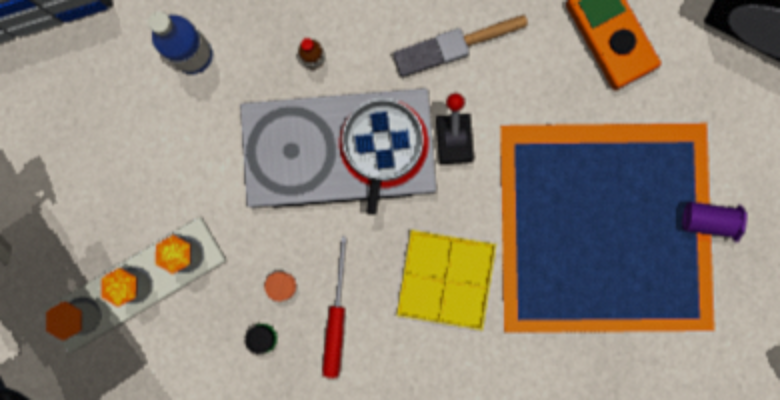

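The final top view shows all three cups hanging flat with foot tops at about 87 mm. The pan holds four sinks and sits on the red ring, the lever is thrown, and the bystanders are in place.

```bash
python3 -c "
from rig import close_job
print(close_job())"
```

```text
the job is handed in; nothing more can be done
None
```

Job handed in at about 55 s: all four heatsinks are in the pan, the pan was slid to within about 1 mm of the red ring's centre, the lever was then thrown to its stop, all three cups hang flat on their own pegs, and I moved nothing else.

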